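# Scrap tray home under the box, fruit stones through its flap

## Task

Slide the empty scrap tray along the worktop into the bay under the scrap box until it is fully home. Then take the scoop by its handle, push the box's flap open with the scoop's lip and tip all three fruit stones through it into the tray, and set the empty scoop back down upright on the worktop, with the flap shut again. Keep the tray flat on the worktop all the way, and leave the jars, the cup, the tin and the mug where they stand.

Things in the scene. Friction and masses are not known exactly. Their poses are not given: they have to be found in the camera images.
- scrap_box: Fixed light-wood box, 180 long (its x), 150 wide (its y), 92 high; origin: centre of its underside. The bay under its 12 thick top is open at its -x end, 114 wide, 80 high, and ends at a back panel at x = +60. The tray slides in along +x; home, it touches the back panel: tray origin at box x = -15, y = 0, same yaw, its rear end flush with the box's -x face and only the pull outside.
- bay_mouth (a point): Middle of the bay's open end at worktop height: box x = -90, y = 0. On the way there: the sink opening (x 0.49 to 0.81, y -0.17 to 0.18) lies right of the box, and a tap arches over it with its spout at about x = 0.68 to 0.76, y = 0, from 0.15 m up.
- tray: Shallow open steel tray, loose, 0.35 kg, 150 long (its x) by 106 wide (its y), walls 34 high and 3 thick; origin: centre of its underside. Its front end is +x. From its rear end (x = -75) two arms carry a bar pull. It stands in front of the sink, pull to the robot's right; the worktop strip in front of the sink is about 120 wide (x 0.37 to 0.49).
- tray_pull (a point): Middle of the tray's round bar pull, 150 behind the tray's origin and 36 above the worktop; the bar is 9 thick and 66 long between its arms, along the tray's y, 70 clear of the tray's rear wall.
- flap (a joint): Angle of the steel flap in the box's top: 0 shut (level), grows as it swings down, stop at 0.8; stones pass freely from about 0.5. 84 long by 80 wide, in an 84 wide opening, hinged at box x = -71 (side of the bay's mouth), free edge at box x = +14. Its spring takes about 1 N, pressed 40 from the hinge; the stones alone do not open it.
- flap_hinge (a point): Middle of the flap's hinge line, on top of the box (92 above the worktop), box x = -71, y = 0; the hinge line runs along the box's y.
- scoop: Flat-bottomed steel scoop with a black handle, loose, 0.14 kg, holding the three stones. Origin: underside of the bowl, on the worktop. Mouth to its +x: the 60 wide flat floor (x -45 to +15) rises as a 26 degree ramp to the lip at x = +60, z = 22; side and rear walls 42 high, rear wall at x = -45. Stones roll out when it is tipped mouth down by about 45 to 65 degrees.
- scoop_handle (a point): Grip point on the scoop's level black handle: 85 behind the scoop's origin, 36 above the worktop. The handle runs along the scoop's x from -133 to -49, 14 wide (y) and 16 high, its underside 28 above the worktop.
- scoop_lip (a point): Middle of the scoop's lip: 60 ahead of the scoop's origin, 22 above its underside.
- stone_1: Smooth dark brown fruit stone, 28 long and 23 thick, 0.012 kg, lying in the scoop; origin at its centre.
- stone_2: A like fruit stone.
- stone_3: A like fruit stone.
- honey_jar: Bystander: glass jar with a red lid, 61 across, 85 high; origin: centre of its underside.
- spice_jar_1: Bystander: small jar with a red cap, 45 across, 106 high; origin: centre of its underside.
- spice_jar_2: Bystander: another small jar with a red cap, 45 across, 106 high; origin: centre of its underside.
- tea_tin: Bystander: round tin, 58 across, 72 high; origin: centre of its underside.
- espresso_cup_1: Bystander: small striped cup with a handle, 60 across, 49 high; origin: centre of its underside.
- mug: Bystander: cream mug with a handle, 78 across, 101 high; origin: centre of its underside.

How it is judged:
On the way, in this order (a step that is already met when the one before it is completed fails the run):
1. the tray is home in the bay (x of tray in the frame of scrap_box above -0.021 m and y of tray in the frame of scrap_box between -0.007 and 0.007 m and angle between the x axis of tray and the x axis of scrap_box, either way round below 0.08 rad and height (world z) of tray below 0.006 m), for 0.2 s.
2. the scoop's lip has pushed the flap open, over the tray (all of step 1 and value of joint flap above 0.12 rad and x of scoop_lip in the frame of scrap_box between -0.073 and 0.015 m and y of scoop_lip in the frame of scrap_box between -0.042 and 0.042 m and z of scoop_lip in the frame of scrap_box below 0.09 m), for 0.05 s.
3. all three stones lie in the tray (all of step 1 and x of stone_1 in the frame of tray between -0.074 and 0.074 m and y of stone_1 in the frame of tray between -0.052 and 0.052 m and z of stone_1 in the frame of tray between 0 and 0.05 m and x of stone_2 in the frame of tray between -0.074 and 0.074 m and y of stone_2 in the frame of tray between -0.052 and 0.052 m and z of stone_2 in the frame of tray between 0 and 0.05 m and x of stone_3 in the frame of tray between -0.074 and 0.074 m and y of stone_3 in the frame of tray between -0.052 and 0.052 m and z of stone_3 in the frame of tray between 0 and 0.05 m), for 0.2 s.
At the end, for the whole second after the job is handed in: The tray is home (within 6 mm of the back panel, straight in the bay, flat on the worktop) with all three stones lying in it, the flap is shut (under 0.06 rad), and the scoop stands upright on the worktop, at rest (all of step 3 and value of joint flap below 0.06 rad and angle between scoop's own z axis and vertical below 0.08 rad and height (world z) of scoop between -0.006 and 0.008 m and linear speed of each of scoop, tray below 0.02 m/s); the robot touches nothing.
It fails at once if the tray is lifted off the worktop (more than 25 mm) instead of slid (height (world z) of tray above 0.025 m).
It fails at once if a jar, the cup, the tin or the mug is moved by more than 30 mm (distance of any of honey_jar, spice_jar_1, spice_jar_2, tea_tin, espresso_cup_1, mug from where it was at the start of the episode above 0.03 m).
It also fails if it takes over 72 s, if anything falls off the work surface, if the arm or the gripper's body presses on something with over 40 N, if the wrist force passes 120 N, or if a joint passes its speed limit or range.

## Robot

A 6-joint arm with a two-finger parallel gripper is mounted at the origin on a cart in front of the work surface, level with it; the furniture and walls round the work are solid. World frame = base frame: x ahead of the robot, y to its left, z up, the work surface at z = 0. Lengths are in m, angles in rad, forces in N, time in s.
With the tool pointing down it reaches from about 0.3 to 0.775 m from the base axis. Payload 14.6 kg.
Tool frame: the origin (TCP) lies at the very end of the fingers, on their centre line; the grasp point (between the pads) lies 19 mm behind it; z points along the fingers, y is the line along which they close (so a half turn about z gives the same grasp; the last joint's range is limited). The gripper opens to 94 mm and grips with 3 to 60 N. Pads are 16 mm wide; open, the fingers measure 119 mm over their backs; the gripper's body (75 mm by 177 mm) begins 78 mm behind the grasp point.
Start: joints at [-1.184, 0.3, 1.521, -0, 1.321, -0.067], TCP at [0.241, -0.494, 0.205] pointing down, gripper open.
Joint ranges: [-3.03, 3.03], [-0.79, 2.21], [0.23, 2.52], [-1.04, 4.18], [0, 3.07], [-2.55, 2.55]. Speed limits (rad/s): [2.22, 2.22, 2.57, 3.14, 3.14, 3.14].

## Interface

Orientations are given as a 3x3 rotation matrix whose columns are the frame's x, y, z axes.
In Python, from station import robot gives the robot as it stands.
- The arm moves only by the shell command python3 nudge.py 'ROWS' [FORCE]. ROWS is 1 to 12 rows, one to a line, with the numbers parted by commas; each row has 7 numbers: the finger opening in m, then dx, dy, dz in m, then a rotation vector rx, ry, rz in rad; each row is the pose to reach, as a shift and turn from the pose commanded when the command began, along the tool's axes at that moment; what a row does not reach only later rows make up. A row lasts 1/12 s, in which the tool goes at most 0.0417 m and 0.125 rad, less where a joint would pass 70% of its speed; a pose out of reach is approached as far as the arm can. The fingers move at their own pace and stop on an object; FORCE is the grip in N (left out, the last holds). Time passes only in rows, so rows that do not move let the fingers close. It prints the time, the measured TCP pose, the force, the opening and the grip force at its end. Input that does not fit is refused with a message, and nothing moves.
- robot.read_state(): the state, without advancing time (a new reading comes with each control period).
- robot.snapshot(name): name is "scene" or "top" or "wrist"; returns a dict with "frame" (400x640x3 uint8, red, green, blue), "depth" (400x640 float32, m along the optical axis (not along the pixel's ray), 0 where there is no reading), "K" (3x3 intrinsics, pixels), "k1" (the pictures are not rectified: a ray, as slopes to the right and down, at radius r is drawn at 1 + k1 r^2 times it, then the intrinsics apply), "rvec" (rotation vector, rad) and "tvec" (3), from world to camera coordinates, as OpenCV has them. Camera axes: x right, y down, z forward; pixel columns grow to the right and rows downward; lengths in m; the calibration is good to about 2 mm. A picture is of the moment at which its call begins.
- robot.finish_job(): hands the job in; it is judged then, once.
The state is a dict: "time": time; "joints": joint angles; "qvel": joint speeds; "tau": joint torques, N m; "tool_pos": TCP position; "ee_rot": TCP orientation; "contact_force": force on the tool from outside, world axes, zero at the start; "moment": the same for the moment, N m; "width": finger opening in m; "grasp_force": force on a finger pad.
Only numpy, scipy, OpenCV 4.12 (cv2) and the standard library are available. Lean on these libraries where they do the work, as an engineer would, in place of code of your own. Each camera call takes 0.05 s, during which the arm holds its last target. There are 200 camera calls.

## Working session

There is one attempt and no reset: what is moved stays moved. The work goes in short steps, Python scripts to look and compute and a shell command to move; the robot and the scene stay as the last step left them, time stands still between calls to the robot, and variables do not carry over. Pictures are saved under pics/ and viewed, at most 10 in all, crops included, and the job is handed in when it is done.

```bash
ls; mkdir -p pics
cat > h.py <<'E'
import numpy as np, cv2
from station import robot
def snap(n):
    s=robot.snapshot(n); s['R']=cv2.Rodrigues(np.array(s['rvec'],float))[0]; s['t']=np.array(s['tvec'],float).ravel(); return s
def rays(s,uv):
    K=np.array(s['K']); uv=np.atleast_2d(uv).astype(float)
    d=np.array([s['k1'],0,0,0,0],float)
    return cv2.undistortPoints(uv[:,None],K,d)[:,0]
def onplane(s,uv,z):
    p=rays(s,uv); d=np.c_[p,np.ones(len(p))]@s['R']; c=-s['R'].T@s['t']
    return c+d*((z-c[2])/d[:,2])[:,None]
def cloud(s):
    h,w=s['depth'].shape; u,v=np.meshgrid(np.arange(w),np.arange(h))
    p=rays(s,np.c_[u.ravel(),v.ravel()]); Z=s['depth'].ravel()
    P=(np.c_[p*Z[:,None],Z]-s['t'])@s['R']; P[Z==0]=np.nan
    return P.reshape(h,w,3)
def save(s,n): cv2.imwrite('pics/'+n,s['frame'][:,:,::-1])
E
python3 - <<'E'
from h import *
for n in ['scene','top']:
    s=snap(n); save(s,n+'0.png'); np.save(n+'.npy',s,allow_pickle=True); print(n,-s['R'].T@s['t'],s['k1'],s['K'])
print(robot.read_state())
E
```

```text
nudge.py
pics
station.py
scene [0.03209128 0.59769548 0.9165728 ] -0.08981227729920395 [[371.47512834   0.         322.89799563]
 [  0.         371.47512834 199.14294713]
 [  0.           0.           1.        ]]
top [ 0.3113907  -0.02611374  1.21997845] -0.012837457686594922 [[366.47129559   0.         320.41579354]
 [  0.         366.47129559 193.86285638]
 [  0.           0.           1.        ]]
{'time': 0.1, 'joints': array([-1.18358934e+00,  3.00414838e-01,  1.52153300e+00, -2.87694379e-05,
        1.32069478e+00, -6.66151165e-02]), 'qvel': array([ 0.00141655, -0.00141992, -0.00308421, -0.00062593, -0.00153489,
       -0.00135716]), 'tau': array([ 1.22976227e-03, -5.32642579e+01, -3.53285122e+01,  7.09401886e-02,
        2.34904687e-02, -4.61451873e-05]), 'tool_pos': array([ 0.24101402, -0.49411239,  0.20493753]), 'ee_rot': array([[ 8.98774925e-01,  4.38410145e-01, -4.22282607e-04],
       [ 4.38410347e-01, -8.98774412e-01,  9.61710899e-04],
       [ 4.20870132e-05, -1.04949471e-03, -9.99999448e-01]]), 'contact_force': array([0.13795937, 0.35042826, 0.19715215]), 'moment': array([-0.0254928 ,  0.00729051, -0.04491216]), 'grasp_force': 0.0, 'width': 0.09439656190742682}
```

View pics/scene0.png

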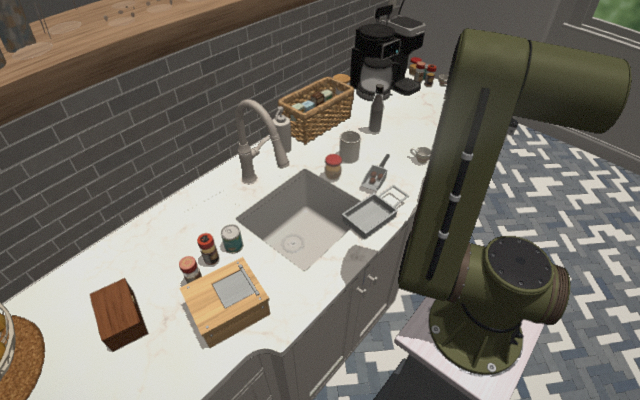

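View pics/top0.png

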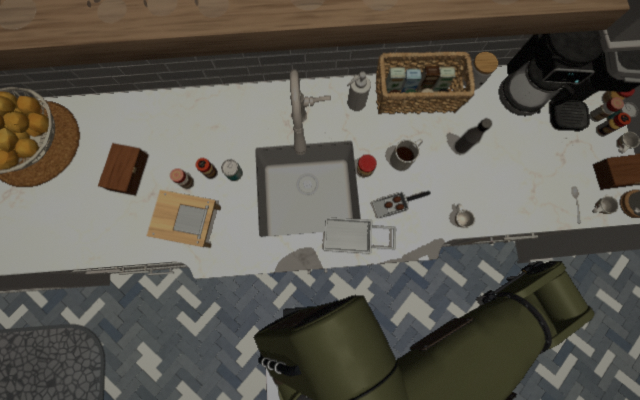

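The scene view shows the box at about (228,305), with its flap at (235,288). The tray is at (370,215) with its pull at (398,195), and the scoop is at (378,178). In the top view the box is at (182,218), the flap at (192,220), the tray at (347,235), the pull at (392,237) and the scoop at (392,204) with its handle end at (430,193). The bay mouth faces right, so box +x is about world +y.

```bash
cat > m.py <<'E'
from h import *
s=np.load('top.npy',allow_pickle=True).item(); P=cloud(s); z=P[...,2]
print('table z',np.nanmedian(z[225:240,400:440]))
def rect(m,zz,box):
    u0,v0,u1,v1=box; mm=np.zeros_like(m); mm[v0:v1,u0:u1]=m[v0:v1,u0:u1]
    n,l,st,_=cv2.connectedComponentsWithStats(mm.astype(np.uint8)); k=1+np.argmax(st[1:,4]); v,u=np.nonzero(l==k)
    Q=onplane(s,np.c_[u,v],zz)[:,:2].astype(np.float32); r=cv2.minAreaRect(Q*1000); return np.array(r[0]),np.array(r[1]),r[2],len(u)
print('box',rect((z>0.07)&(z<0.12),.092,(140,180,225,255)))
print('tray',rect((z>0.015)&(z<0.06),.034,(318,210,400,260)))
print('scoop',rect((z>0.015)&(z<0.07),.036,(365,185,435,220)))
f=s['frame'].astype(int); 
fl=(f.max(2)-f.min(2)<25)&(z>0.07)
print('flap',rect(fl,.092,(165,195,215,245)))
dark=(f.max(2)<60)
print('handle',rect(dark,.044,(405,185,435,205)))
c=cv2.resize(s['frame'][140:265,130:290,::-1],(800,600),interpolation=cv2.INTER_CUBIC)
d=cv2.resize(s['frame'][140:265,310:470,::-1],(800,600),interpolation=cv2.INTER_CUBIC)
cv2.imwrite('pics/c1.png',c);cv2.imwrite('pics/d1.png',d)
E
python3 m.py
```

```text
table z -0.0006211212873604493
box (array([531.30609131, 383.46624756]), array([185.71078491, 150.50836182]), 74.65548706054688, 2801)
tray (array([ 438.71652222, -171.92884827]), array([230.60534668, 108.95793152]), 81.68850708007812, 471)
scoop (array([ 542.3336792 , -324.63461304]), array([ 62.91781616, 196.02183533]), 13.459099769592285, 432)
flap (array([522.93267822, 355.72958374]), array([ 87.45189667, 102.91383362]), 74.40055847167969, 726)
handle (array([ 552.46185303, -375.95300293]), array([11.44320774, 79.16814423]), 12.305187225341797, 80)
```

Run:
```python
from h import *
s=snap('wrist'); save(s,'w0.png'); print(-s['R'].T@s['t'],s['K'][0],s['R'])
```

```text
[ 0.31482942 -0.45828523  0.38369191] [298.21469356   0.         319.45501776] [[ 4.38388262e-01 -8.98785676e-01  2.03279394e-04]
 [-8.61339494e-01 -4.20059030e-01  2.85735346e-01]
 [-2.56729447e-01 -1.25438114e-01 -9.58308547e-01]]
```

View pics/d1.png

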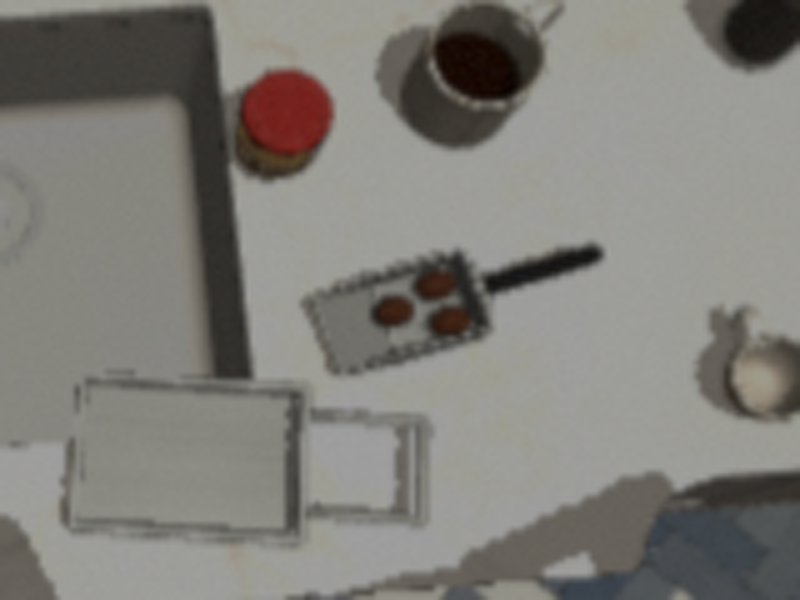

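View pics/c1.png

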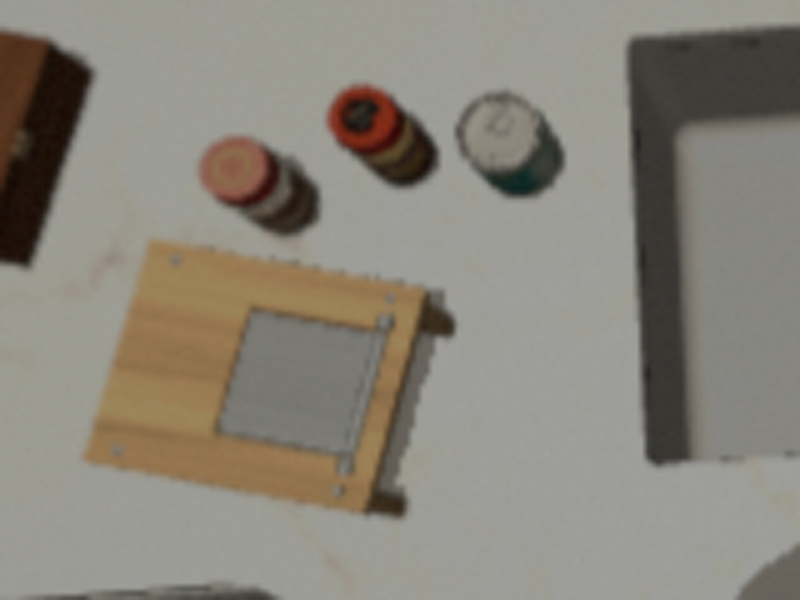

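The crops show the tray (yaw about 82°) with its pull bar on the right. The scoop (yaw about 103°) has its handle to the upper right. The box (yaw about 75°) is closed, with the hinge rod on its right, bay-mouth side. Next I'll move over the pull.

```bash
R='x'; python3 nudge.py '0.094,0.257,-0.112,0.03,0,0,0.6
0.094,0.257,-0.112,0.03,0,0,0.6
0.094,0.257,-0.112,0.03,0,0,0.6
0.094,0.257,-0.112,0.03,0,0,0.6
0.094,0.257,-0.112,0.03,0,0,0.6
0.094,0.257,-0.112,0.03,0,0,0.6
0.094,0.257,-0.112,0.03,0,0,0.6
0.094,0.257,-0.112,0.03,0,0,0.6
0.094,0.257,-0.112,0.03,0,0,0.6' 30
python3 - <<'E'
from h import *
s=snap('wrist'); save(s,'w1.png'); np.save('w1.npy',s,allow_pickle=True)
P=cloud(s);z=P[...,2]
print(np.round(robot.read_state()['ee_rot'],3))
E
```

```text
time: 0.9
tool_pos: [0.4241, -0.2791, 0.175]
ee_rot: [[0.99, -0.142, -0.001], [-0.142, -0.99, 0.001], [-0.001, -0.001, -1.0]]
contact_force: [-0.7, -0.4, 0.2]
width: 0.0942
grasp_force: 0.0
[[ 0.99  -0.144 -0.   ]
 [-0.144 -0.99   0.   ]
 [-0.001 -0.    -1.   ]]
```

View pics/w1.png

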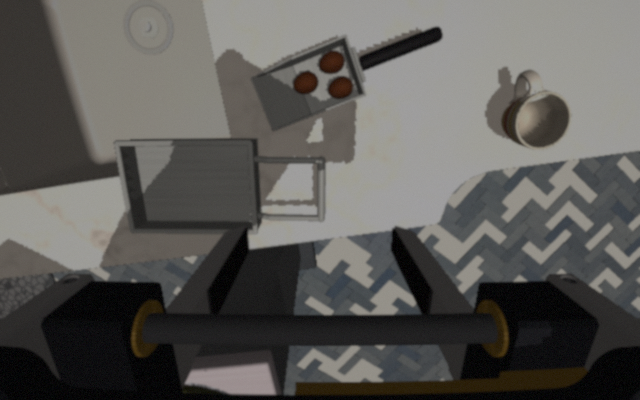

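The wrist view shows the tray rim corners near (115,140), (256,138), (260,230) and (131,233). The pull bar runs from (322,158) to (322,220), and the scoop's handle from (363,63) to (438,35).

Run:
```python
from h import *
s=np.load('w1.npy',allow_pickle=True).item()
print('rim',onplane(s,[(115,140),(256,138),(260,230),(131,233)],.034).round(4).tolist())
print('bar',onplane(s,[(322,158),(322,220)],.036).round(4).tolist())
print('hdl',onplane(s,[(363,63),(438,35)],.036).round(4).tolist())
P=cloud(s);z=P[...,2]
m=((z>.02)&(z<.06)); m[:,:275]=0; m[:,335:]=0; m[:150]=0;m[225:]=0
v,u=np.nonzero(m); print(len(u)); q=P[m]; b=q[u>314]; print(len(b),np.median(b,0),b.min(0),b.max(0))
m=(s['frame'].max(2)<70); m[:20]=0;m[75:]=0;m[:,:355]=0;m[:,450:]=0
n,l,st,_=cv2.connectedComponentsWithStats(m.astype(np.uint8));k=1+np.argmax(st[1:,4]);v,u=np.nonzero(l==k)
r=cv2.minAreaRect((onplane(s,np.c_[u,v],.040)[:,:2]*1000).astype(np.float32));print(r)
```

```text
rim [[0.5047, -0.0676, 0.034], [0.4836, -0.2207, 0.034], [0.3793, -0.2041, 0.034], [0.3968, -0.0503, 0.034]]
bar [[0.4527, -0.2871, 0.036], [0.3822, -0.2772, 0.036]]
hdl [[0.541, -0.3406, 0.036], [0.5571, -0.4164, 0.036]]
1073
552 [ 0.42079554 -0.28069992  0.03928628] [ 0.38166362 -0.29000306  0.03469891] [ 0.45463137 -0.26945164  0.04159411]
((550.0173950195312, -377.1693115234375), (13.727150917053223, 82.75768280029297), 12.751507759094238)
```

```bash
python3 nudge.py '0.09,-0.005,0.003,0.06,0,0,0
0.09,-0.005,0.003,0.12,0,0,0
0.09,-0.005,0.003,0.14,0,0,0
0.09,-0.005,0.003,0.157,0,0,0
0.09,-0.005,0.003,0.157,0,0,0
0,-0.005,0.003,0.157,0,0,0
0,-0.005,0.003,0.157,0,0,0
0,-0.005,0.003,0.157,0,0,0
0,-0.005,0.003,0.157,0,0,0
0,-0.005,0.003,0.157,0,0,0
0,-0.005,0.003,0.157,0,0,0
0,-0.005,0.003,0.157,0,0,0' 40
```

```text
time: 1.95
tool_pos: [0.4178, -0.2833, 0.0189]
ee_rot: [[0.989, -0.145, 0.001], [-0.145, -0.989, -0.0], [0.001, 0.0, -1.0]]
contact_force: [0.9, 1.3, 0.1]
width: 0.0463
grasp_force: 0.0
```

```bash
python3 nudge.py '0,0,0,0,0,0,0
0,0,0,0,0,0,0
0,0,0,0,0,0,0
0,0,0,0,0,0,0
0,0,0,0,0,0,0
0,0,0,0,0,0,0
0,0,0,0,0,0,0
0,0,0,0,0,0,0'
```

```text
time: 2.62
tool_pos: [0.4176, -0.283, 0.0184]
ee_rot: [[0.989, -0.146, -0.0], [-0.146, -0.989, 0.0], [-0.0, -0.0, -1.0]]
contact_force: [0.2, 4.2, 0.8]
width: 0.0076
grasp_force: 40.0
```

Gripped. Next I'll refine the box pose from the saved views by colour.

```bash
cat > box.py <<'E'
from h import *
def boxfit(n,roi):
    s=np.load(n+'.npy',allow_pickle=True).item(); f=s['frame']; P=cloud(s); z=P[...,2]
    u0,v0,u1,v1=roi; m=np.zeros(z.shape,np.uint8)
    hsv=cv2.cvtColor(f,cv2.COLOR_RGB2HSV); w=(hsv[...,1]>70)&(hsv[...,2]>90)&(z>.083)&(z<.1)
    m[v0:v1,u0:u1]=w[v0:v1,u0:u1]; m=cv2.morphologyEx(m,cv2.MORPH_OPEN,np.ones((2,2)))
    c=max(cv2.findContours(m,0,cv2.CHAIN_APPROX_NONE)[0],key=cv2.contourArea)
    Q=onplane(s,c[:,0],.092)[:,:2]*1000
    # outward half pixel neglected; fit 4 lines to hull side points by rect frame
    r=cv2.minAreaRect(Q.astype(np.float32)); print(n,r)
    cx=Q.mean(0); ang=np.radians(74.7); e=np.array([np.cos(ang),np.sin(ang)]); g=np.array([-e[1],e[0]])
    a=(Q-cx)@e; b=(Q-cx)@g
    for name,sel,along,val in [('mouth',a<-75,b,a),('back',a>75,b,a),('b+',b>60,a,b),('b-',b<-60,a,b)]:
        k=sel&(np.abs(along)<(60 if name in('mouth','back') else 75)); x,y=along[k],val[k]
        p=np.polyfit(x,y,1); k2=abs(y-np.polyval(p,x))<2.5; p=np.polyfit(x[k2],y[k2],1)
        print(name,k2.sum(),'slope',p[0].round(4),'off',p[1].round(2),end=' | ')
    print('ref',cx)
boxfit('top',(140,180,225,255)); boxfit('scene',(170,250,280,350))
s=np.load('top.npy',allow_pickle=True).item()
q=lambda u,v:((u+.5)/5-.5+130,(v+.5)/4.8-.5+140)
for nm,z,pts in [('top',.092,[(152,240),(428,288),(368,512),(85,460)]),('flap',.092,[(388,320),(345,468),(250,308),(218,432)])]:
    print(nm,(onplane(s,[q(*p) for p in pts],z)[:,:2]*1000).round(1).tolist())
E
python3 box.py
```

```text
top ((527.597412109375, 381.35430908203125), (180.16522216796875, 148.96014404296875), 74.78244018554688)
mouth 37 slope -0.0032 off -88.09 | back 38 slope -0.0031 off 88.74 | b+ 46 slope 0.0016 off 72.3 | b- 46 slope -0.0008 off -73.45 | ref [526.77340891 381.14680326]
scene ((523.3638916015625, 387.7302551269531), (179.7323455810547, 153.6880340576172), 74.44593048095703)
mouth 33 slope 0.0034 off -92.59 | back 39 slope 0.0144 off 84.74 | b+ 56 slope -0.002 off 73.56 | b- 53 slope -0.0142 off -75.95 | ref [522.89183408 391.73972487]
top [[625.6, 450.9], [579.5, 277.0], [436.2, 315.8], [482.9, 489.4]]
flap [[560.1, 302.3], [465.4, 329.6], [574.8, 388.6], [494.6, 407.8]]
```

```bash
python3 nudge.py '0,-0.003,-0.03,0,0,0,-0.02
0,-0.006,-0.06,0,0,0,-0.04
0,-0.01,-0.09,0,0,0,-0.06
0,-0.013,-0.12,0,0,0,-0.085
0,-0.0165,-0.15,0,0,0,-0.112
0,-0.021,-0.18,0,0,0,-0.112
0,-0.025,-0.21,0,0,0,-0.1
0,-0.03,-0.24,0,0,0,-0.08
0,-0.033,-0.265,0,0,0,-0.05
0,-0.034,-0.29,0,0,0,0
0,-0.033,-0.31,0,0,0,0.06
0,-0.032,-0.322,0,0,0,0.12' 40; python3 nudge.py '0,0,0,0,0,0,0
0.08,0,0,0,0,0,0
0.08,0,0,0,0,0,0
0.08,0,0,0,0,0,0
0.08,0,0,0,0,0,0
0.08,0,0,0,0,0,0
0.08,0,0,-0.04,0,0,0
0.08,0,0,-0.08,0,0,0
0.08,0,0,-0.12,0,0,0
0.08,0,0,-0.16,0,0,0
0.08,0,0,-0.2,0,0,0
0.08,0,0,-0.2,0,0,0'
python3 - <<'E'
from h import *
s=snap('wrist'); save(s,'w2.png'); np.save('w2.npy',s,allow_pickle=True)
print(robot.read_state()['joints'])
E
```

```text
time: 3.62
tool_pos: [0.4328, 0.0415, 0.0184]
ee_rot: [[0.964, -0.264, -0.0], [-0.264, -0.964, -0.0], [-0.0, 0.0, -1.0]]
contact_force: [-1.7, -0.8, -0.9]
width: 0.0073
grasp_force: 40.4
time: 4.62
tool_pos: [0.4352, 0.0397, 0.2256]
ee_rot: [[0.965, -0.263, 0.011], [-0.263, -0.965, 0.0], [0.011, -0.003, -1.0]]
contact_force: [0.4, 0.1, 0.8]
width: 0.0775
grasp_force: 0.0
[ 7.20574773e-03  2.35756833e-02  1.80297716e+00 -2.11647838e-05
  1.30800371e+00  1.84431410e+00]
```

View pics/w2.png

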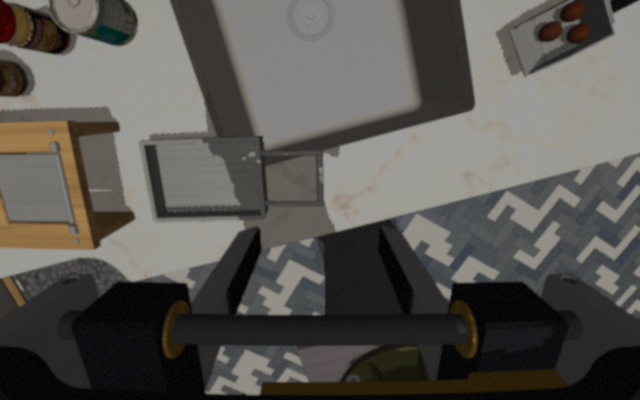

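The wrist view shows the tray lined up with the bay. The box mouth edge runs from about (78,122) to (96,247), and the hinge rod from (55,145) to (72,231). The tray front is at (142,143)–(155,218), the rear at (262,137)–(265,216), and the bar at about x=321, rows 152–206.

```bash
cat > rel.py <<'E'
from h import *
import sys
s=np.load('w2.npy',allow_pickle=True).item(); P=cloud(s); z=P[...,2]; f=s['frame']
hsv=cv2.cvtColor(f,cv2.COLOR_RGB2HSV)
ang=np.radians(74.7); e=np.array([np.cos(ang),np.sin(ang)]); g=np.array([-e[1],e[0]])
def fit(x,y,nm):
    for _ in range(3):
        p=np.polyfit(x,y,1); k=abs(y-np.polyval(p,x))<2.0+2*(_==0); x,y=x[k],y[k]
    print(nm,len(x),'slope',p[0].round(4),'off',p[1].round(2)); return p
def edges(m,zz,nm,alim,blim):
    c=max(cv2.findContours(m.astype(np.uint8),0,cv2.CHAIN_APPROX_NONE)[0],key=cv2.contourArea)[:,0]
    c=c[c[:,0]>1]; Q=onplane(s,c,zz)[:,:2]*1000; a=Q@e; b=Q@g; return a,b
m=(hsv[...,1]>60)&(hsv[...,2]>90)&(z>.08)&(z<.105); m[:100]=0;m[255:]=0;m[:,130:]=0
a,b=edges(m,.092,'box',0,0); print('box a',a.min(),a.max(),'b',b.min(),b.max())
k=abs(b-(b.min()+b.max())/2)<60; k&=a<a.min()+12; fit(b[k]-b[k].mean(),a[k],'mouth')
for nm,k in [('b+',b>b.max()-8),('b-',b<b.min()+8)]: fit((a[k]-a.mean()),b[k],nm)
m=(z>.018)&(z<.06); m[:120]=0;m[235:]=0;m[:,:120]=0;m[:,330:]=0
a,b=edges(m,.034,'tray',0,0); print('tray a',a.min(),a.max(),'b',b.min(),b.max())
cl=lambda pts,zz:[( (p[:2]*1000)@e, (p[:2]*1000)@g) for p in onplane(s,pts,zz)]
for nm,pts,zz in [('mouth',[(78,122),(96,247)],.092),('hinge',[(55,145),(72,231)],.094),('front',[(142,143),(155,218)],.034),('rear',[(262,137),(265,216)],.034),('bar',[(321,152),(320,206)],.036)]:
    print(nm,np.round(cl(pts,zz),1).tolist())
print('tcp', np.array(robot.read_state()['tool_pos'][:2])*1000@np.c_[e,g])
E
python3 rel.py
```

```text
box a 420.08473358941427 543.7919737832278 b -482.4614309856587 -332.9628013333693
mouth 103 slope 0.001 off 420.9
b+ 93 slope -0.0011 off -333.63
b- 67 slope 0.0009 off -481.9
tray a 147.64864810978287 379.94183482464496 b -459.5047413705933 -347.40023570828674
mouth [[407.8, -480.7], [417.7, -336.1]]
hinge [[438.0, -457.1], [441.5, -357.1]]
front [[375.4, -451.8], [373.5, -351.7]]
rear [[223.1, -458.3], [224.3, -355.1]]
bar [[150.4, -440.0], [151.6, -369.8]]
tcp [ 152.89703744 -408.35384587]
```

```bash
cat >> rel.py <<'E'
print('---')
k0=(a>235)&(a<365)
for nm,k in [('t+',k0&(b>-365)),('t-',k0&(b<-445))]: fit(a[k]-300,b[k],nm)
k=(b>-430)&(b<-375)
fit(b[k&(a>365)]+404,a[k&(a>365)],'front'); fit(b[k&(a<160)]+404,a[k&(a<160)],'bar')
# color edges: strong vertical gradient along scan columns
gr=cv2.cvtColor(f,cv2.COLOR_RGB2GRAY)
cv2.imwrite('pics/w2c.png',cv2.resize(f[125:230,130:335,::-1],(800,410),interpolation=cv2.INTER_CUBIC))
E
python3 rel.py | sed -n '/---/,$p'
```

```text
---
t+ 96 slope 0.0222 off -349.14
t- 103 slope 0.0312 off -457.03
front 41 slope -0.0376 off 377.71
bar 42 slope -0.037 off 148.32
```

View pics/w2c.png

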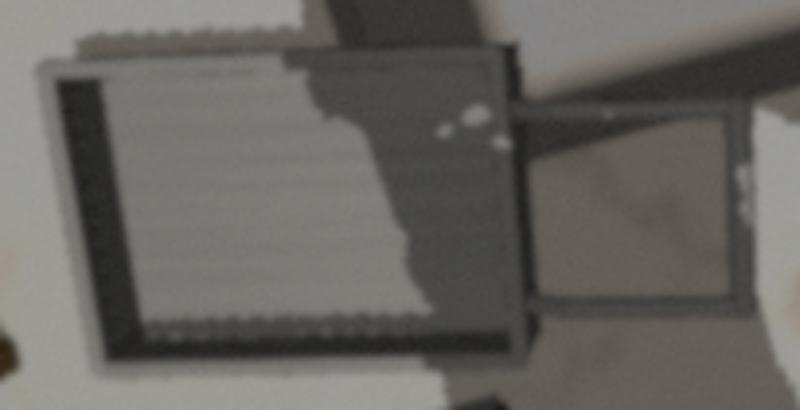

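The tray sits about 1.8° and 4.7 mm off the box axis, pivoted about the bar. I'll regrasp, turn it back and look again.

```bash
python3 nudge.py '0.08,-0.002,0,0.04,0,0,0
0.08,-0.002,0,0.08,0,0,0
0.08,-0.002,0,0.12,0,0,0
0.08,-0.002,0,0.16,0,0,0
0.08,-0.002,0,0.2,0,0,0
0.02,-0.002,0,0.2,0,0,0
0,-0.002,0,0.2,0,0,0
0,-0.002,0,0.2,0,0,0
0,-0.002,0,0.2,0,0,0
0,-0.002,0,0.2,0,0,0
0,-0.002,0,0.2,0,0,0
0,-0.002,0,0.2,0,0,0' 60; python3 nudge.py '0,0,0,0,0,0,0
0,0,0,0,0,0,0
0,0,0,0,0,0,0
0,0,0,0,0,0,0
0,0,0,0,0,0,0.02
0,0,0,0,0,0,0.045
0,0,0,0,0,0,0.045
0,0,0,0,0,0,0.045
0.04,0,0,0,0,0,0.045
0.08,0,0,0,0,0,0.045
0.08,0,0,0,0,0,0.045
0.08,0,0,0,0,0,0.045' ; python3 nudge.py '0.08,0,0,-0.04,0,0,-0.045
0.08,0,0,-0.08,0,0,-0.045
0.08,0,0,-0.12,0,0,-0.045
0.08,0,0,-0.16,0,0,-0.045
0.08,0,0,-0.2,0,0,-0.045
0.08,0,0,-0.2,0,0,-0.045
0.08,0,0,-0.2,0,0,-0.045'; sed -i "s/^s=np.load.*;\ P=/s=snap('wrist'); save(s,'w3.png'); P=/" rel.py; python3 rel.py
```

```text
time: 5.67
tool_pos: [0.4315, 0.0405, 0.0195]
ee_rot: [[0.965, -0.263, 0.002], [-0.263, -0.965, 0.0], [0.002, -0.001, -1.0]]
contact_force: [-0.5, 0.4, -0.0]
width: 0.0367
grasp_force: 0.0
time: 6.67
tool_pos: [0.4311, 0.0405, 0.0185]
ee_rot: [[0.952, -0.306, 0.0], [-0.306, -0.952, -0.0], [0.0, -0.0, -1.0]]
contact_force: [0.1, 1.5, 0.4]
width: 0.0305
grasp_force: 0.0
time: 7.25
tool_pos: [0.4317, 0.0405, 0.2201]
ee_rot: [[0.965, -0.263, 0.004], [-0.263, -0.965, 0.0], [0.004, -0.001, -1.0]]
contact_force: [-0.3, -0.4, -1.3]
width: 0.077
grasp_force: 0.0
box a 420.1109777898307 535.2275171828489 b -483.0002441096669 -332.8552228984713
mouth 106 slope 0.0019 off 420.91
b+ 89 slope -0.0018 off -334.03
b- 61 slope -0.0061 off -482.37
tray a 147.1948186385032 378.153484348681 b -460.0539586917277 -349.03741422565815
mouth [[402.1, -476.4], [412.5, -334.4]]
hinge [[431.7, -453.3], [435.7, -355.1]]
front [[371.1, -447.6], [369.7, -349.0]]
rear [[221.4, -453.9], [222.8, -352.3]]
bar [[149.9, -436.0], [151.0, -366.7]]
tcp [ 152.75119175 -404.95237124]
---
t+ 97 slope 0.0072 off -350.58
t- 105 slope 0.0204 off -458.67
front 42 slope -0.0251 off 377.09
bar 43 slope -0.0041 off 147.33
```

```bash
python3 nudge.py '0.05,0,0,0.04,0,0,0
0.05,0,0,0.08,0,0,0
0.04,0,0,0.12,0,0,0
0.04,0,0,0.16,0,0,0
0.04,0,0,0.2,0,0,0
0.02,0,0,0.2,0,0,0
0,0,0,0.2,0,0,0
0,0,0,0.2,0,0,0
0,0,0,0.2,0,0,0
0,0,0,0.2,0,0,0
0,0,0,0.2,0,0,0
0,0,0,0.2,0,0,0' 60; python3 nudge.py '0,0,0,0,0,0,0
0,0,0,0,0,0,0.03
0,0,0,0,0,0,0.06
0,0.0,0,0,0,0,0.06
0,0.0005,-0.005,0,0,0,0.06
0,0.001,-0.01,0,0,0,0.06
0,0.001,-0.015,0,0,0,0.06
0,0.001,-0.02,0,0,0,0.06
0,0.001,-0.02,0,0,0,0.06
0.04,0.001,-0.02,0,0,0,0.06
0.07,0.001,-0.02,0,0,0,0.06
0.07,0.001,-0.02,0,0,0,0.06' ; python3 nudge.py '0.08,0,0,-0.04,0,0,-0.06
0.08,0,0,-0.08,0,0,-0.06
0.08,0,0,-0.12,0,0,-0.06
0.08,0,0,-0.16,0,0,-0.06
0.08,0,0,-0.2,0,0,-0.06
0.08,0,0,-0.2,0,0,-0.06
0.08,0,0,-0.2,0,0,-0.06';  python3 rel.py
```

```text
time: 8.3
tool_pos: [0.4315, 0.0404, 0.0196]
ee_rot: [[0.965, -0.263, 0.002], [-0.263, -0.965, -0.0], [0.002, -0.0, -1.0]]
contact_force: [-0.5, -1.3, 4.4]
width: 0.0074
grasp_force: 60.0
time: 9.3
tool_pos: [0.4371, 0.0595, 0.0184]
ee_rot: [[0.947, -0.32, -0.0], [-0.32, -0.947, 0.0], [-0.0, 0.0, -1.0]]
contact_force: [-0.8, -0.3, 0.8]
width: 0.024
grasp_force: 0.0
time: 9.88
tool_pos: [0.4378, 0.0595, 0.2199]
ee_rot: [[0.965, -0.263, 0.004], [-0.263, -0.965, 0.0], [0.004, -0.001, -1.0]]
contact_force: [0.2, -0.2, -0.8]
width: 0.0706
grasp_force: 0.0
box a 420.14097745785614 555.604809433649 b -482.8288706655309 -333.02924244968256
mouth 106 slope 0.0021 off 420.96
b+ 105 slope 0.002 off -333.88
b- 78 slope -0.0001 off -482.28
tray a 166.21034051469587 400.4544321107829 b -472.65940549997555 -357.1894028947698
mouth [[422.0, -477.2], [432.4, -335.2]]
hinge [[451.6, -454.1], [455.6, -356.0]]
front [[391.0, -448.4], [389.6, -349.8]]
rear [[241.3, -454.8], [242.7, -353.1]]
bar [[169.9, -436.8], [171.0, -367.6]]
tcp [ 172.68246165 -405.86191103]
---
t+ 89 slope -0.0486 off -359.3
t- 94 slope -0.0485 off -467.38
front 42 slope 0.0435 off 398.38Traceback (most recent call last):
  File "rel.py", line 27, in <module>
    fit(b[k&(a>365)]+404,a[k&(a>365)],'front'); fit(b[k&(a<160)]+404,a[k&(a<160)],'bar')
                                                ~~~^^^^^^^^^^^^^^^^^^^^^^^^^^^^^^^^^^^^^
  File "rel.py", line 8, in fit
    p=np.polyfit(x,y,1); k=abs(y-np.polyval(p,x))<2.0+2*(_==0); x,y=x[k],y[k]
    raise TypeError("expected non-empty vector for x")
TypeError: expected non-empty vector for x
```

When fully gripped, the tray follows the tool rigidly. I'll grip at the tray's own yaw, turn it back 0.0475 rad, then push straight.

```bash
python3 nudge.py '0.05,0,0,0.04,0,0,0.0475
0.04,0,0,0.08,0,0,0.0475
0.04,0,0,0.12,0,0,0.0475
0.04,0,0,0.16,0,0,0.0475
0.04,0,0,0.2,0,0,0.0475
0.02,0,0,0.2,0,0,0.0475
0,0,0,0.2,0,0,0.0475
0,0,0,0.2,0,0,0.0475
0,0,0,0.2,0,0,0.0475
0,0,0,0.2,0,0,0.0475
0,0,0,0.2,0,0,0.0475
0,0,0,0.2,0,0,0.0475' 60; python3 nudge.py '0,0,0,0,0,0,0
0,0,0,0,0,0,0
0,0,0,0,0,0,-0.02
0,0.0,0,0,0,0,-0.0475
0,0.0008,0,0,0,0,-0.0475
0,0.0008,0,0,0,0,-0.0475'; python3 nudge.py '0,0,-0.005,0,0,0,0
0,0,-0.01,0,0,0,0
0,0,-0.015,0,0,0,0
0,0,-0.02,0,0,0,0
0,0,-0.025,0,0,0,0
0,0,-0.03,0,0,0,0
0,0,-0.035,0,0,0,0
0,0,-0.04,0,0,0,0
0,0,-0.045,0,0,0,0
0,0,-0.05,0,0,0,0'
python3 - <<'E'
from h import *
s=snap('top'); c=cv2.resize(s['frame'][140:265,130:330,::-1],(800,500),interpolation=cv2.INTER_CUBIC); cv2.imwrite('pics/c4.png',c)
s=robot.read_state(); print(s['contact_force'],s['moment'])
E
```

```text
time: 10.93
tool_pos: [0.4381, 0.0595, 0.0197]
ee_rot: [[0.951, -0.309, 0.003], [-0.309, -0.951, 0.0], [0.003, -0.001, -1.0]]
contact_force: [1.4, -2.5, 4.8]
width: 0.0071
grasp_force: 60.0
time: 11.43
tool_pos: [0.4386, 0.0593, 0.019]
ee_rot: [[0.965, -0.264, 0.002], [-0.264, -0.965, 0.0], [0.002, -0.001, -1.0]]
contact_force: [2.7, -2.6, 5.2]
width: 0.0078
grasp_force: 60.3
time: 12.27
tool_pos: [0.4507, 0.1071, 0.0185]
ee_rot: [[0.965, -0.264, -0.001], [-0.264, -0.965, -0.001], [-0.001, 0.002, -1.0]]
contact_force: [-2.2, -8.2, 9.7]
width: 0.0071
grasp_force: 60.0
[-1.11397181 -2.40740607  5.10821948] [-0.30239892  0.0721202  -0.02144552]
```

View pics/c4.png

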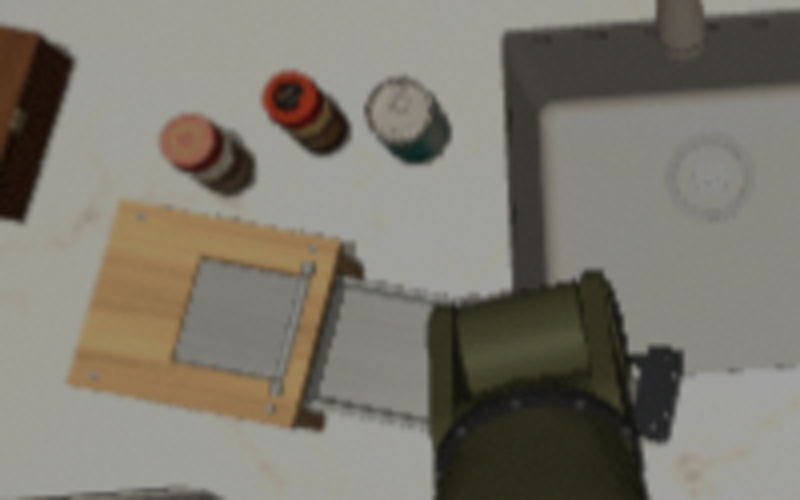

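The top view shows the tray front centred at the bay mouth, at about (330,340) in the crop. I'll keep pushing.

```bash
python3 nudge.py '0,0,-0.008,0,0,0,0
0,0,-0.016,0,0,0,0
0,0,-0.024,0,0,0,0
0,0,-0.032,0,0,0,0
0,0,-0.04,0,0,0,0
0,0,-0.05,0,0,0,0' ; python3 nudge.py '0,0,-0.01,0,0,0,0
0,0,-0.02,0,0,0,0
0,0,-0.03,0,0,0,0
0,0,-0.04,0,0,0,0
0,0,-0.05,0,0,0,0
0,0,-0.06,0,0,0,0
0,0,-0.065,0,0,0,0
0,0,-0.065,0,0,0,0'
```

```text
time: 12.82
tool_pos: [0.4638, 0.1553, 0.0185]
ee_rot: [[0.965, -0.264, -0.002], [-0.264, -0.965, -0.002], [-0.001, 0.002, -1.0]]
contact_force: [-2.0, -7.7, 7.8]
width: 0.0076
grasp_force: 60.0
time: 13.48
tool_pos: [0.4812, 0.219, 0.0185]
ee_rot: [[0.965, -0.263, -0.001], [-0.263, -0.965, -0.0], [-0.0, 0.001, -1.0]]
contact_force: [1.1, 2.1, 4.5]
width: 0.0074
grasp_force: 60.0
```

```bash
python3 nudge.py '0,0,-0.003,0,0,0,0
0,0,-0.005,0,0,0,0
0,0,-0.006,0,0,0,0
0,0,-0.006,0,0,0,0'; python3 nudge.py '0,0,-0.001,0,0,0,0
0,0,-0.002,0,0,0,0
0,0,-0.002,0,0,0,0';python3 nudge.py '0,0,-0.001,0,0,0,0
0,0,-0.002,0,0,0,0
0,0,-0.002,0,0,0,0'
```

```text
time: 13.82
tool_pos: [0.4824, 0.2237, 0.0184]
ee_rot: [[0.965, -0.264, -0.001], [-0.264, -0.965, -0.001], [-0.001, 0.002, -1.0]]
contact_force: [-1.5, -7.0, 7.2]
width: 0.0073
grasp_force: 60.0
time: 14.07
tool_pos: [0.4829, 0.2255, 0.0184]
ee_rot: [[0.965, -0.264, -0.002], [-0.264, -0.965, -0.002], [-0.001, 0.002, -1.0]]
contact_force: [-1.8, -7.3, 7.2]
width: 0.0074
grasp_force: 60.0
time: 14.32
tool_pos: [0.4835, 0.2274, 0.0184]
ee_rot: [[0.965, -0.264, -0.001], [-0.264, -0.965, -0.002], [-0.001, 0.002, -1.0]]
contact_force: [-1.6, -6.9, 8.1]
width: 0.0075
grasp_force: 60.0
```

Not at the back panel yet; continuing.

```bash
python3 nudge.py '0,0,-0.001,0,0,0,0
0,0,-0.002,0,0,0,0
0,0,-0.002,0,0,0,0' | grep -E 'tool|cont';python3 nudge.py '0,0,-0.001,0,0,0,0
0,0,-0.002,0,0,0,0
0,0,-0.002,0,0,0,0'| grep -E 'tool|cont';python3 nudge.py '0,0,-0.001,0,0,0,0
0,0,-0.0015,0,0,0,0
0,0,-0.0015,0,0,0,0'| grep -E 'tool|cont'
```

```text
tool_pos: [0.4836, 0.228, 0.0184]
contact_force: [-4.1, -19.5, 13.1]
tool_pos: [0.4836, 0.228, 0.0183]
contact_force: [-8.1, -34.7, 21.4]
tool_pos: [0.4836, 0.2281, 0.0183]
contact_force: [-12.1, -45.7, 26.0]
```

Home contact reached. Releasing the preload, opening and rising, then a check.

```bash
python3 nudge.py '0,0,0.003,0,0,0,0
0,0,0.0045,0,0,0,0
0,0,0.0045,0,0,0,0
0.04,0,0.0045,0,0,0,0
0.05,0,0.0045,0,0,0,0
0.05,0,0.0045,0,0,0,0
0.05,0,0.0045,0,0,0,0
0.05,0,0.0045,0,0,0,0
0.05,0,0.0045,-0.04,0,0,0
0.05,0,0.0045,-0.08,0,0,0
0.05,0,0.0045,-0.12,0,0,0
0.05,0,0.0045,-0.16,0,0,0'; python3 nudge.py '0.05,0,0.0,-0.03,0,0,0
0.05,0,0,-0.04,0,0,0
0.05,0,0,-0.04,0,0,0'
python3 - <<'E'
from h import *
s=snap('wrist'); save(s,'w5.png'); np.save('w5.npy',s,allow_pickle=True)
cv2.imwrite('pics/w5c.png',cv2.resize(s['frame'][90:270,130:350,::-1],(733,600),interpolation=cv2.INTER_CUBIC))
print(robot.read_state()['joints'].round(2))
E
```

```text
time: 16.07
tool_pos: [0.4837, 0.2291, 0.1803]
ee_rot: [[0.965, -0.263, -0.0], [-0.263, -0.965, -0.0], [-0.0, 0.0, -1.0]]
contact_force: [-0.1, 0.3, 0.1]
width: 0.0497
grasp_force: 0.0
time: 16.32
tool_pos: [0.485, 0.2295, 0.2209]
ee_rot: [[0.965, -0.263, 0.004], [-0.263, -0.965, 0.002], [0.004, -0.003, -1.0]]
contact_force: [-0.6, 0.4, 0.1]
width: 0.0503
grasp_force: 0.0
[0.37 0.26 1.54 0.   1.34 2.21]
```

View pics/w5c.png

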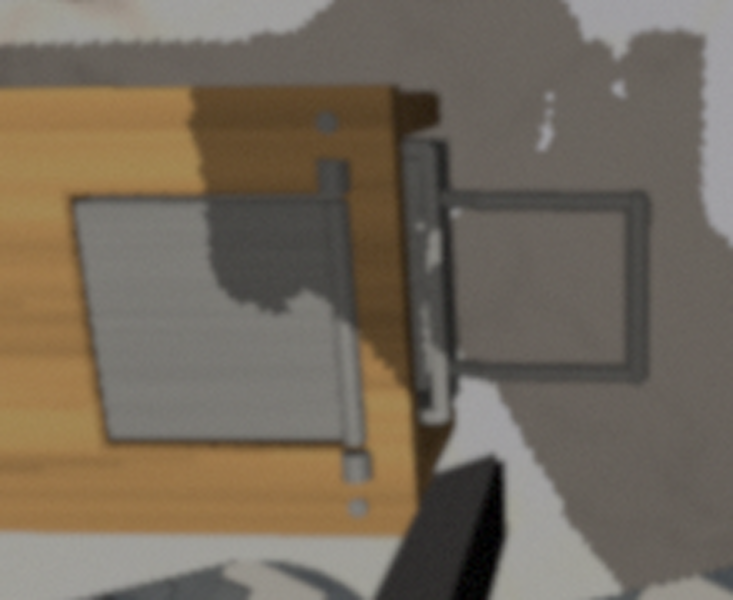

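The tray is home: its rear rim is flush at the box mouth (crop x≈430) with only the pull outside. Next comes the scoop, and I'll log joint readings on the way to fit a kinematic model for planning the tilt.

```bash
cat > log.py <<'E'
from station import robot; import json,sys
s=robot.read_state(); open('log.txt','a').write(json.dumps([list(map(float,s['joints'])),list(map(float,s['tool_pos'])),[list(map(float,r)) for r in s['ee_rot']]])+'\n')
E
python3 log.py; python3 nudge.py '0.06,0.22,0.563,0,0,0,-2.06
0.06,0.22,0.563,0,0,0,-2.06
0.06,0.22,0.563,0,0,0,-2.06
0.06,0.22,0.563,0,0,0,-2.06
0.06,0.22,0.563,0,0,0,-2.06
0.06,0.22,0.563,0,0,0,-2.06
0.06,0.22,0.563,0,0,0,-2.06
0.06,0.22,0.563,0,0,0,-2.06
0.06,0.22,0.563,0,0,0,-2.06
0.06,0.22,0.563,0,0,0,-2.06
0.06,0.22,0.563,0,0,0,-2.06
0.06,0.22,0.563,0,0,0,-2.06'; python3 log.py
python3 - <<'E'
from h import *
s=np.load('w5.npy',allow_pickle=True).item()
ang=np.radians(74.7); e=np.array([np.cos(ang),np.sin(ang)]); g=np.array([-e[1],e[0]])
px=[(130+(u+.5)/3.333-.5,90+(v+.5)/3.333-.5) for u,v in [(345,175),(357,465),(72,198),(108,440),(0,85),(0,530),(393,85),(416,535)]]
for p in onplane(s,px,.092): print((p[:2]*1000@np.c_[e,g]).round(1))
print('bar',[(p[:2]*1000@np.c_[e,g]).round(1) for p in onplane(s,[(130+637/3.333,90+195/3.333),(130+637/3.333,90+380/3.333)],.036)])
E
```

```text
time: 17.37
tool_pos: [0.5325, -0.225, 0.2158]
ee_rot: [[0.449, 0.894, -0.003], [0.894, -0.449, 0.002], [0.0, -0.004, -1.0]]
contact_force: [1.3, -0.2, 0.7]
width: 0.0604
grasp_force: 0.0
[ 437.2 -455.5]
[ 440.8 -359. ]
[ 524.5 -448.9]
[ 524.9 -367.6]
[ 542.2 -483.7]
[ 569.2 -333.7]
[ 420.6 -482.4]
[ 422.6 -333.2]
bar [array([ 346.5, -441.6]), array([ 346.3, -370.6])]
```

```bash
python3 nudge.py '0.06,-0.1235,0.08,0,0,0,-0.688
0.06,-0.1235,0.08,0,0,0,-0.688
0.06,-0.1235,0.08,0,0,0,-0.688
0.06,-0.1235,0.08,0,0,0,-0.688
0.06,-0.1235,0.08,0,0,0,-0.688
0.06,-0.1235,0.08,0,0,0,-0.688
0.06,-0.1235,0.08,0,0,0,-0.688'; python3 log.py; python3 nudge.py '0.06,0,0,0,0,0.12,0
0.06,0,0,0,0,0.24,0
0.06,0,0,0,0,0.36,0
0.06,0,0,0,0,0.48,0
0.06,0,0,0,0,0.48,0'; python3 log.py
cat > kin.py <<'E'
import numpy as np, json
from scipy.optimize import least_squares
from scipy.spatial.transform import Rotation as Ro
rz=lambda a:Ro.from_euler('z',a).as_matrix(); ry=lambda a:Ro.from_euler('y',a).as_matrix()
def fk(q,p,s4=1,s6=1):
    a,h,L1,o,L2,L3=p
    R1=rz(q[0]); R2=R1@ry(q[1]); R3=R2@ry(q[2]); R=R3@rz(s4*q[3])@ry(q[4])
    pos=R1@[a,0,h]+R2@[0,0,L1]+R3@[o,0,L2]+R@[0,0,L3]
    return pos,R@rz(s6*q[5])
D=[json.loads(l) for l in open('log.txt')]
D.append([[-1.18358934,.300414838,1.521533,0,1.32069478,-.0666151165],[.24101402,-.49411239,.20493753],[[.898775,.43841,-.0004],[.43841,-.898774,.001],[0,-.001,-1]]])
def fit():
    f=lambda p:np.concatenate([fk(d[0],p)[0]-d[1] for d in D]+[1e-3*(np.array(p)-[0,.3,.4,0,.35,.3])])
    return least_squares(f,[0,.3,.4,0,.35,.3])
lo=np.array([-3.03,-.79,.23,-1.04,0,-2.55]);hi=np.array([3.03,2.21,2.52,4.18,3.07,2.55])
def ik(pos,R,q0,p):
    f=lambda q:np.concatenate([(fk(q,p)[0]-pos)*5,Ro.from_matrix(fk(q,p)[1].T@R).as_rotvec()])
    r=least_squares(f,np.clip(q0,lo+.01,hi-.01),bounds=(lo,hi)); return r.x,np.abs(r.fun).max()
if __name__=='__main__':
    r=fit(); print(r.x.round(4),abs(r.fun).max())
    for d in D: print((fk(d[0],r.x)[1].T@np.array(d[2])).round(2).ravel(), np.round(d[0],2))
E
python3 kin.py
```

```text
time: 17.95
tool_pos: [0.5478, -0.3698, 0.2152]
ee_rot: [[-0.217, 0.976, -0.004], [0.976, 0.217, 0.003], [0.003, -0.003, -1.0]]
contact_force: [0.0, -0.1, -1.2]
width: 0.0597
grasp_force: 0.0
time: 18.37
tool_pos: [0.5471, -0.3709, 0.2123]
ee_rot: [[-0.182, 0.978, -0.105], [0.861, 0.21, 0.463], [0.475, -0.007, -0.88]]
contact_force: [-0.3, -1.3, -0.8]
width: 0.0601
grasp_force: 0.0
[-0.0733  0.2434  0.4982  0.0279  0.495   0.3648] 0.037519061276029886
[ 0. -1.  0.  1.  0. -0.  0.  0.  1.] [0.37 0.26 1.54 0.   1.34 2.21]
[ 0. -1. -0.  1.  0.  0. -0.  0.  1.] [-0.46  0.36  1.42  0.    1.37  0.  ]
[ 0. -1. -0.  1.  0.  0.  0. -0.  1.] [-0.65  0.55  1.15  0.    1.45 -0.87]
[ 0. -1. -0.  1.  0. -0.  0. -0.  1.] [-0.76  0.83  0.78  0.29  1.94 -0.92]
[ 0. -1.  0.  1.  0.  0.  0. -0.  1.] [-1.18  0.3   1.52  0.    1.32 -0.07]
```

```bash
python3 - <<'E'
s=open('kin.py').read()
s=s.replace("a,h,L1,o,L2,L3=p","a,h,L1,o,L2,L3,o5,y1=p")
s=s.replace("R3@[o,0,L2]+R@[0,0,L3]","R3@[o,0,L2]+R@[o5,0,L3]+R1@[0,y1,0]").replace("R@rz(s6*q[5])","R@rz(s6*q[5]-np.pi/2)")
s=s.replace("[0,.3,.4,0,.35,.3]","[0,.3,.4,0,.35,.3,0,0]")
s=s.replace("print((fk(d[0],r.x)[1].T@np.array(d[2])).round(2).ravel(), np.round(d[0],2))","print((fk(d[0],r.x)[0]-d[1]).round(4))")
open('kin.py','w').write(s)
E
python3 kin.py; cat log.txt | head -3 | cut -c1-230
```

```text
[ 1.000e-04  2.214e-01  4.241e-01  4.100e-02  4.475e-01  2.706e-01
 -0.000e+00  3.660e-02] 9.74656495389642e-05
[ 0. -0. -0.]
[-0. -0. -0.]
[-0. -0. -0.]
[-0.  0.  0.]
[0. 0. 0.]
[[0.37367310917955293, 0.2575125314752804, 1.5443774867941966, 7.74603888359621e-05, 1.33874530801695, 2.2106330898259765], [0.48427450202498373, 0.2292163438832139, 0.21846859920886375], [[0.9647820873071181, -0.26304900294811173
[[-0.46318965185736716, 0.35731758861659424, 1.4208251218085057, 9.81022931776105e-05, 1.3670917839913899, 0.0024002373376607955], [0.5324586901066605, -0.22498486681391094, 0.21582562398422966], [[0.44896800908581813, 0.893542046
[[-0.6493174825935849, 0.5515214337981007, 1.1450134914913452, 5.468137390834188e-05, 1.4494973387701897, -0.8680956175831666], [0.5477551870293933, -0.3698466313710287, 0.2151738339019462], [[-0.21702447329472196, 0.9761598766884
```

The kinematics now fit to 0.1 mm. I'll refine the handle pose from a wrist view and check reachability for the grasp and the pour.

```bash
cat > plan.py <<'E'
from kin import *
p=fit().x
B=np.array([.5284,.3852]); 
def frame(yaw,P): # scoop rotation: yaw, mouth-down pitch
    return rz(yaw)@ry(P)
def tool(org,Rs,t):
    Rt=Rs@np.diag([1,-1,-1.])@ry(t)   # tool x=scoop x, z down, lean t
    return org+Rs@[-.085,0,.036]+.019*Rt[:,2], Rt
def lip_org(yaw,P,lip): return lip-frame(yaw,P)@[.06,0,.022]
YB=np.radians(74.7)
def boxpt(x,y,z): return np.r_[B+rz(YB)[:2,:2]@[x,y],z]
E
python3 - <<'E'
from h import *
s=snap('wrist'); save(s,'w6.png'); np.save('w6.npy',s,allow_pickle=True); P=cloud(s); z=P[...,2]
d=np.hypot(P[...,0]-.549,P[...,1]+.375); m=(s['frame'].max(2)<75)&(z>.02)&(z<.06)&(d<.07)
Q=P[m]; print(len(Q)); 
if len(Q)>20:
    n,l,st,_=cv2.connectedComponentsWithStats(m.astype(np.uint8)); k=1+np.argmax(st[1:,4]); v,u=np.nonzero(l==k)
    X=onplane(s,np.c_[u,v],.040)[:,:2]*1000; print(cv2.minAreaRect(X.astype(np.float32)), np.median(P[l==k][:,2]))
from plan import *
print(robot.read_state()['joints'].round(2))
q0=np.array(D[-2][0]); ys=np.radians(102.7)
for t in [0,.3,.45,.6]:
    org=np.array([.530,-.288,0]); q,e=ik(*tool(org,frame(ys,0),t),q0,p); print('grip',t,q.round(2),round(e,4))
    for lx,lz,Pd in [(-.03,.15,0),(-.02,.10,35),(-.0157,.0525,65),(-.0157,.0525,75),(-.0157,.15,65)]:
        P=np.radians(Pd); q,e=ik(*tool(lip_org(YB,P,boxpt(lx,0,lz)),frame(YB,P),t),q,p); print('   ',Pd,lz,q.round(2),round(e,4))
E
```

```text
1367
((546.3945922851562, -365.26251220703125), (57.75556564331055, 108.15613555908203), 12.035712242126465) 0.04214989549471655
[-0.76  0.83  0.78  0.28  1.94 -0.92]
grip 0 [-0.65  0.74  1.32  0.    1.08  2.27] 0.0
    0 0.15 [0.07 0.16 2.1  0.86 0.64 2.55] 0.5579
    35 0.1 [0.14 0.12 2.   0.51 0.68 2.55] 0.9418
    65 0.0525 [ 0.66  1.31  0.23 -1.04  2.59  2.55] 0.9824
    75 0.0525 [ 0.69  1.31  0.23 -1.04  2.57  2.55] 1.0048
    65 0.15 [ 0.65  1.17  0.23 -1.04  2.61  2.55] 0.9074
grip 0.3 [-0.72  0.87  1.12  0.18  1.4   2.15] 0.0
    0 0.15 [0.04 0.18 2.07 0.98 0.75 2.55] 0.3789
    35 0.1 [0.15 0.13 2.06 0.77 0.58 2.55] 0.8024
    65 0.0525 [ 0.64  1.3   0.23 -1.04  2.6   2.55] 0.9326
    75 0.0525 [ 0.68  1.3   0.23 -1.04  2.57  2.55] 0.9739
    65 0.15 [ 0.64  1.16  0.23 -1.04  2.62  2.55] 0.8655
grip 0.45 [-0.74  0.95  1.    0.25  1.57  2.13] 0.0
    0 0.15 [0.02 0.2  2.06 1.04 0.8  2.55] 0.2922
    35 0.1 [0.15 0.14 2.06 0.86 0.59 2.55] 0.7146
    65 0.0525 [0.43 0.22 2.13 1.04 0.   2.55] 1.0841
    75 0.0525 [0.44 0.24 2.1  0.97 0.   2.55] 1.2328
    65 0.15 [ 0.63  1.15  0.23 -1.04  2.63  2.55] 0.8371
grip 0.6 [-0.77  1.04  0.89  0.32  1.73  2.12] 0.0
    0 0.15 [0.   0.22 2.05 1.09 0.87 2.55] 0.2084
    35 0.1 [0.14 0.15 2.06 0.93 0.62 2.55] 0.6244
    65 0.0525 [0.45 0.23 2.12 1.12 0.   2.55] 0.9766
    75 0.0525 [0.46 0.24 2.09 1.06 0.   2.55] 1.1318
    65 0.15 [0.21 0.13 1.74 0.43 0.97 2.55] 0.8806
```

```bash
sed -i 's/q\[5\]-np.pi/q[5]+np.pi/' kin.py
python3 - <<'E'
from plan import *
q0=np.array(D[-2][0]); ys=np.radians(102.7)
for t in [0.3,.45,.6,.75]:
    org=np.array([.530,-.288,0]); q,e=ik(*tool(org,frame(ys,0),t),q0,p); print('grip',t,q.round(2),round(e,4))
    for lx,lz,Pd in [(-.03,.15,0),(-.02,.10,35),(-.0157,.0525,65),(-.0157,.0525,75),(-.0157,.15,65)]:
        P=np.radians(Pd); q,e=ik(*tool(lip_org(YB,P,boxpt(lx,0,lz)),frame(YB,P),t),q,p); print('   ',Pd,lz,q.round(2),round(e,4))
import numpy as np
from h import *
s=np.load('w6.npy',allow_pickle=True).item(); P=cloud(s); z=P[...,2]
es=np.array([-.22,.9755]); gs=np.array([-es[1],es[0]])
X=P[...,:2]@np.c_[es,gs]; a0=np.array([.549,-.375])@np.c_[es,gs]
m=(z>.036)&(z<.052)&(abs(X[...,1]-a0[1])<.025)&(X[...,0]>a0[0]-.055)&(X[...,0]<a0[0]+.03)
Q=X[m]; print(len(Q),'handle a',Q[:,0].min(),Q[:,0].max(),'b mean',Q[:,1].mean(),'expected',a0, 'slope',np.polyfit(Q[:,0],Q[:,1],1)[0], 'z',np.median(z[m]))
m2=(z>.036)&(z<.055)&(abs(X[...,1]-a0[1])<.06)&(X[...,0]>a0[0]+.03)&(X[...,0]<a0[0]+.2)
Q=X[m2]; print(len(Q),'bowl a',np.percentile(Q[:,0],[0,1,99,100]),'b',np.percentile(Q[:,1],[0,1,99,100]))
E
```

```text
grip 0.3 [-0.72  0.87  1.12  0.18  1.4  -0.99] 0.0
    0 0.15 [0.23 0.23 1.79 0.31 1.   0.34] 0.0
    35 0.1 [ 0.52  0.47  1.38 -0.22  1.51  0.82] 0.0
    65 0.0525 [ 0.68  0.87  0.92 -0.5   2.03  0.88] 0.0
    75 0.0525 [ 0.72  1.02  0.72 -0.63  2.23  0.82] 0.0
    65 0.15 [ 0.68  0.81  0.8  -0.56  2.19  0.78] 0.0
grip 0.45 [-0.74  0.95  1.    0.25  1.57 -1.02] 0.0
    0 0.15 [0.16 0.21 1.85 0.51 0.95 0.16] 0.0
    35 0.1 [ 0.47  0.41  1.46 -0.12  1.39  0.77] 0.0
    65 0.0525 [ 0.66  0.79  1.   -0.41  1.91  0.9 ] 0.0
    75 0.0525 [ 0.7   0.94  0.8  -0.52  2.11  0.87] 0.0
    65 0.15 [ 0.66  0.73  0.87 -0.45  2.07  0.82] 0.0
grip 0.6 [-0.77  1.04  0.89  0.32  1.73 -1.02] 0.0
    0 0.15 [ 0.1   0.21  1.9   0.72  0.93 -0.05] 0.0
    35 0.1 [ 0.42  0.35  1.53 -0.01  1.27  0.69] 0.0
    65 0.0525 [ 0.63  0.71  1.08 -0.33  1.78  0.9 ] 0.0
    75 0.0525 [ 0.68  0.85  0.88 -0.42  1.98  0.9 ] 0.0
    65 0.15 [ 0.63  0.65  0.95 -0.35  1.95  0.84] 0.0
grip 0.75 [-0.79  1.13  0.76  0.39  1.89 -1.01] 0.0
    0 0.15 [ 0.03  0.22  1.95  0.93  0.95 -0.26] 0.0
    35 0.1 [0.37 0.29 1.61 0.12 1.16 0.59] 0.0
    65 0.0525 [ 0.6   0.63  1.17 -0.24  1.64  0.89] 0.0
    75 0.0525 [ 0.66  0.77  0.97 -0.34  1.85  0.91] 0.0
    65 0.15 [ 0.6   0.58  1.03 -0.25  1.83  0.84] 0.0
709 handle a -0.5307436351876199 -0.4566458856857664 b mean -0.45337765086328397 expected [-0.4865925 -0.4530495] slope 0.00282303216606445 z 0.04265724419931107
483 bowl a [-0.45638761 -0.45560326 -0.3727324  -0.3704313 ] b [-0.48325036 -0.4830686  -0.42403259 -0.42377697]
```

Every pose is reachable with the present lean of 0.48 rad. Descending to grip the handle.

```bash
python3 nudge.py '0.045,-0.0169,0.0005,0.0348,0,0,0
0.045,-0.0338,0.001,0.0696,0,0,0
0.045,-0.0507,0.0015,0.1044,0,0,0
0.045,-0.0676,0.002,0.1392,0,0,0
0.045,-0.08,0.0027,0.165,0,0,0
0.045,-0.0845,0.0027,0.174,0,0,0
0.045,-0.0845,0.0027,0.174,0,0,0
0.045,-0.0845,0.0027,0.174,0,0,0' 60;  python3 - <<'E'
from plan import *
from h import *
st=robot.read_state(); q=st['joints']; print(st['tool_pos'],st['ee_rot'].round(3).tolist())
t,R=tool(np.array([.5485+.085*-.22*-1*-1,0,0]),frame(np.radians(102.7),0),.48)
print(np.array([.5466,-.3625,.0191])-st['tool_pos'], (st['ee_rot'].T@R).round(3).tolist())
E
```

```text
time: 19.08
tool_pos: [0.5505, -0.3639, 0.0268]
ee_rot: [[-0.191, 0.977, -0.098], [0.867, 0.215, 0.449], [0.46, 0.001, -0.888]]
contact_force: [-0.0, -0.7, 0.8]
width: 0.0449
grasp_force: 0.0
[ 0.55051674 -0.36394792  0.02682086] [[-0.191, 0.977, -0.098], [0.867, 0.215, 0.449], [0.46, 0.001, -0.888]]
[-0.00391674  0.00144792 -0.00772086] [[1.0, 0.004, 0.003], [-0.004, 1.0, -0.003], [-0.003, 0.003, 1.0]]
```

```bash
python3 nudge.py '0.045,-0.0016,-0.0035,0.004,0,0,0
0.045,-0.0016,-0.0035,0.0078,0,0,0
0.03,-0.0016,-0.0035,0.0078,0,0,0
0,-0.0016,-0.0035,0.0078,0,0,0
0,-0.0016,-0.0035,0.0078,0,0,0
0,-0.0016,-0.0035,0.0078,0,0,0
0,-0.0016,-0.0035,0.0078,0,0,0
0,-0.0016,-0.0035,0.0078,0,0,0
0,-0.0016,-0.0035,0.0078,0,0,0
0,-0.0016,-0.0035,0.0078,0,0,0
0,-0.0016,-0.0035,0.0078,0,0,0' 60; python3 log.py; tail -1 log.txt
```

```text
time: 20.0
tool_pos: [0.5461, -0.3627, 0.0176]
ee_rot: [[-0.191, 0.977, -0.099], [0.866, 0.215, 0.451], [0.462, 0.0, -0.887]]
contact_force: [0.4, -1.0, 1.6]
width: 0.0133
grasp_force: 60.0
[[-0.751020619414742, 0.9670929808033857, 0.9845035674354286, 0.2652163908506237, 1.5937856041090295, -1.0158930560319241], [0.5460613136370698, -0.3626637135348366, 0.017638830119678487], [[-0.19055098213094143, 0.9766830672554399, -0.09889645769915062], [0.8664212677709863, 0.21468614269400368, 0.45080377869898924], [0.46152411633960244, 0.0002151085216741993, -0.8871276366821592]]]
```

```bash
cat > go.py <<'E'
from plan import *
from station import robot
g=[json.loads(l) for l in open('log.txt')][4]; Tp,TR=np.array(g[1]),np.array(g[2])
S0=np.array([.5298,-.2882,0]); SR=frame(np.radians(102.7),0)
pr=SR.T@(Tp-S0); RR=SR.T@TR      # tool in scoop frame
def target(org,Rs): return org+Rs@pr, Rs@RR
def lipt(x,z,Pd,y=0): P=np.radians(Pd); return target(lip_org(YB,P,boxpt(x,y,z)),frame(YB,P))
def rel(t,base=None):
    s=robot.read_state(); p0,R0=(s['tool_pos'],s['ee_rot']) if base is None else base
    return np.r_[R0.T@(t[0]-p0),Ro.from_matrix(R0.T@t[1]).as_rotvec()].round(4)
def scoop_now():
    s=robot.read_state(); R=s['ee_rot']@RR.T; o=s['tool_pos']-R@pr
    l=o+R@[.06,0,.022]; b=rz(YB).T@np.r_[l[:2]-B,l[2]]
    return o.round(4),l.round(4),'boxlip',b.round(4),'pitch',np.degrees(np.arcsin(-R[2,0])).round(1)
E
python3 nudge.py '0,0.005,0,-0.009,0,0,0
0,0.015,0,-0.0288,0,0,0
0,0.03,0,-0.0577,0,0,0
0,0.045,0,-0.0865,0,0,0
0,0.055,0,-0.106,0,0,0
0,0.06,0,-0.1153,0,0,0
0,0.06,0,-0.1153,0,0,0'
python3 - <<'E'
from go import *
print(scoop_now()); print(rel(lipt(-.03,.17,0)))
print(robot.read_state()['joints'].round(2), ik(*lipt(-.03,.17,0),robot.read_state()['joints'],p)[0].round(2))
E
```

```text
time: 20.58
tool_pos: [0.5465, -0.363, 0.1501]
ee_rot: [[-0.192, 0.977, -0.097], [0.868, 0.215, 0.449], [0.459, 0.002, -0.889]]
contact_force: [0.0, 0.1, -2.0]
width: 0.0134
grasp_force: 60.0
(array([ 0.5303, -0.2886,  0.1322]), array([ 0.5171, -0.23  ,  0.154 ]), 'boxlip', array([-0.5964, -0.1514,  0.154 ]), 'pitch', np.float64(0.2))
[ 0.5292  0.0653  0.256  -0.2231  0.0024  0.435 ]
[-0.75  0.84  0.9   0.27  1.8  -0.96] [0.15 0.18 1.84 0.53 0.98 0.15]
```

```bash
python3 nudge.py '0,0.005,0.0007,0.0026,-0.002,0,0.004
0,0.021,0.0026,0.01,-0.009,0,0.017
0,0.042,0.005,0.02,-0.018,0,0.035
0,0.069,0.0085,0.033,-0.029,0,0.057
0,0.095,0.012,0.046,-0.04,0,0.078
0,0.122,0.015,0.059,-0.051,0,0.1
0,0.148,0.018,0.072,-0.062,0,0.122
0,0.175,0.022,0.084,-0.074,0,0.144
0,0.201,0.025,0.097,-0.085,0,0.165
0,0.228,0.028,0.11,-0.096,0,0.187
0,0.254,0.031,0.123,-0.107,0,0.209
0,0.28,0.035,0.136,-0.118,0,0.23'
python3 - <<'E'
from go import *
print(scoop_now()); print(rel(lipt(-.03,.17,0)))
E
```

```text
time: 21.58
tool_pos: [0.5117, -0.0492, 0.1541]
ee_rot: [[0.041, 0.999, 0.016], [0.886, -0.044, 0.462], [0.462, -0.005, -0.887]]
contact_force: [-0.6, 0.3, -1.2]
width: 0.0134
grasp_force: 60.0
(array([0.5151, 0.027 , 0.1366]), array([0.5175, 0.0869, 0.1586]), 'boxlip', array([-0.2906, -0.0682,  0.1586]), 'pitch', np.float64(-0.1))
[ 0.247  -0.0397  0.1161 -0.1103 -0.0005  0.2003]
```

```bash
python3 nudge.py '0,0.025,-0.004,0.012,-0.011,0,0.02
0,0.05,-0.008,0.023,-0.022,0,0.04
0,0.075,-0.012,0.035,-0.033,0,0.06
0,0.1,-0.016,0.047,-0.044,0,0.08
0,0.125,-0.02,0.058,-0.055,0,0.1
0,0.15,-0.024,0.07,-0.066,0,0.12
0,0.174,-0.028,0.082,-0.077,0,0.14
0,0.2,-0.032,0.093,-0.088,0,0.16
0,0.219,-0.035,0.103,-0.097,0,0.177
0,0.235,-0.038,0.11,-0.105,0,0.19
0,0.247,-0.0397,0.116,-0.11,0,0.2
0,0.247,-0.0397,0.116,-0.11,0,0.2'
python3 - <<'E'
from go import *
from h import snap,save
print(scoop_now()); 
for a in [(-.02,.13,25),(-.02,.105,34)]: print(a,rel(lipt(*a)))
s=snap('scene'); cv=s['frame'][200:370,150:330,::-1]
import cv2; cv2.imwrite('pics/s7.png',cv2.resize(cv,(635,600),interpolation=cv2.INTER_CUBIC))
E
```

```text
time: 22.58
tool_pos: [0.4832, 0.2247, 0.1653]
ee_rot: [[0.236, 0.964, 0.123], [0.856, -0.266, 0.444], [0.461, 0.0, -0.888]]
contact_force: [-0.1, 0.1, -2.6]
width: 0.0132
grasp_force: 60.0
(array([0.5035, 0.2981, 0.1476]), array([0.5191, 0.3561, 0.1695]), 'boxlip', array([-0.0305,  0.0012,  0.1695]), 'pitch', np.float64(0.1))
(-0.02, 0.13, 25) [ 0.0275  0.0007 -0.0064 -0.0027 -0.4352  0.0023]
(-0.02, 0.105, 34) [ 0.0335  0.0007  0.0036 -0.0032 -0.5923  0.002 ]
```

View pics/s7.png

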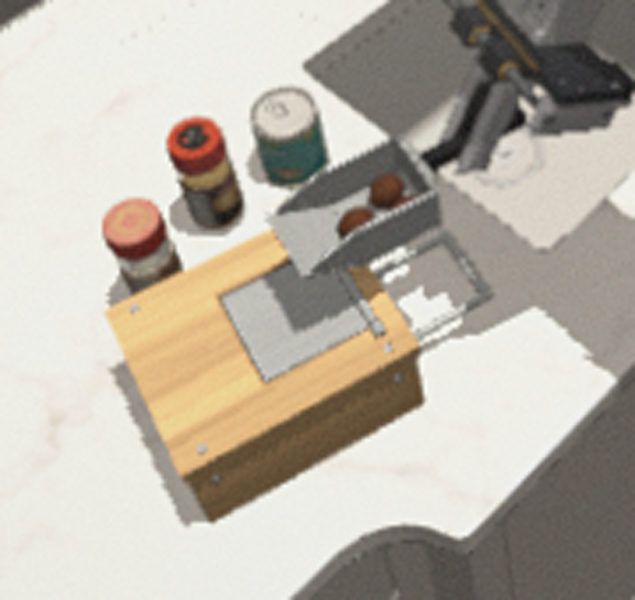

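The scene crop shows the scoop level over the flap, its lip at about (300,270) in the crop, with the stones still in the bowl. That was my tenth picture, so from here I'll check by numbers only.

```bash
python3 nudge.py '0,0.007,0.0002,-0.0016,0,-0.11,0
0,0.014,0.0004,-0.0032,-0.001,-0.22,0.001
0,0.021,0.0005,-0.005,-0.002,-0.33,0.002
0,0.0275,0.0007,-0.0064,-0.0027,-0.435,0.0023
0,0.0275,0.0007,-0.0064,-0.0027,-0.435,0.0023
0,0.0275,0.0007,-0.0064,-0.0027,-0.435,0.0023'
python3 - <<'E'
from go import *
print(scoop_now()); 
q=robot.read_state()['joints']
for a in [(-.008,.098,33),(-.009,.080,45),(-.012,.066,55),(-.016,.053,65),(-.016,.052,72)]: q,e=ik(*lipt(*a),q,p); print(a,rel(lipt(*a)),round(e,4))
E
```

```text
time: 23.13
tool_pos: [0.491, 0.2436, 0.1842]
ee_rot: [[0.268, 0.963, 0.015], [0.962, -0.268, 0.042], [0.045, 0.003, -0.999]]
contact_force: [0.2, -0.7, -1.6]
width: 0.0138
grasp_force: 60.0
(array([0.5078, 0.303 , 0.1361]), array([0.5246, 0.3644, 0.1307]), 'boxlip', array([-0.0211, -0.0018,  0.1307]), 'pitch', np.float64(24.9))
(-0.008, 0.098, 33) [ 0.0211 -0.002   0.0166  0.0003 -0.1408 -0.    ] 0.0
(-0.009, 0.08, 45) [ 0.0375 -0.002   0.0126 -0.0006 -0.3502 -0.0007] 0.0
(-0.012, 0.066, 55) [ 0.0523 -0.0021  0.0114 -0.0014 -0.5248 -0.0012] 0.0
(-0.016, 0.053, 65) [ 0.0684 -0.0022  0.0126 -0.0021 -0.6993 -0.0018] 0.0
(-0.016, 0.052, 72) [ 0.0839 -0.0022  0.0077 -0.0027 -0.8215 -0.0021] 0.0
```

```bash
python3 nudge.py '0,0.0105,-0.002,0.0083,0,-0.07,0
0,0.0211,-0.002,0.0166,0,-0.141,0
0,0.029,-0.002,0.0146,0,-0.246,0
0,0.0375,-0.002,0.0126,0,-0.35,0
0,0.045,-0.002,0.012,-0.001,-0.437,-0.001
0,0.0523,-0.002,0.0114,-0.001,-0.525,-0.001
0,0.06,-0.002,0.012,-0.002,-0.612,-0.0015
0,0.0684,-0.002,0.0126,-0.002,-0.699,-0.002
0,0.0684,-0.002,0.0126,-0.002,-0.699,-0.002
0,0.0684,-0.002,0.0126,-0.002,-0.699,-0.002
0,0.0684,-0.002,0.0126,-0.002,-0.699,-0.002
0,0.0684,-0.002,0.0126,-0.002,-0.699,-0.002'
python3 - <<'E'
from go import *
print(scoop_now(),rel(lipt(-.016,.052,72)))
E
```

```text
time: 24.13
tool_pos: [0.5085, 0.3092, 0.1768]
ee_rot: [[0.217, 0.963, -0.158], [0.765, -0.269, -0.585], [-0.606, 0.007, -0.795]]
contact_force: [0.1, 0.4, -1.1]
width: 0.0134
grasp_force: 60.0
(array([0.5135, 0.3249, 0.1004]), array([0.5257, 0.3687, 0.0554]), 'boxlip', array([-0.0166, -0.0018,  0.0554]), 'pitch', np.float64(64.8)) [ 0.0109 -0.0014 -0.0126 -0.0011 -0.1257 -0.0036]
```

```bash
python3 nudge.py '0,0.0109,0,-0.0126,0,-0.1257,0
0,0.0109,0,-0.0126,0,-0.1257,0
0,0.007,0,-0.0126,0,-0.1257,0
0,0.0109,0,-0.0126,0,-0.1257,0
0,0.0109,0,-0.0126,0,-0.1257,0
0,0.0109,0,-0.0126,0,-0.1257,0'
python3 - <<'E'
from h import *
from go import scoop_now
print(scoop_now())
w=snap('wrist'); t=snap('scene'); T=snap('top')
np.save('p8.npy',[w,t,T],allow_pickle=True)
for nm,s in [('wrist',w),('scene',t),('top',T)]:
    P=cloud(s); hsv=cv2.cvtColor(s['frame'],cv2.COLOR_RGB2HSV)
    m=((hsv[...,0]<12)|(hsv[...,0]>172))&(hsv[...,1]>90)&(hsv[...,2]>30)&(hsv[...,2]<170)
    n,l,st,c=cv2.connectedComponentsWithStats(m.astype(np.uint8))
    for k in range(1,n):
        if st[k,4]>15:
            q=np.nanmedian(P[l==k],0)
            if .35<q[0]<.75 and .2<q[1]<.55: print(nm,st[k,4],c[k].round(0),q.round(3),s['frame'][l==k].mean(0).round(0))
E
```

```text
time: 24.63
tool_pos: [0.5129, 0.3256, 0.1814]
ee_rot: [[0.197, 0.963, -0.182], [0.686, -0.268, -0.677], [-0.7, 0.009, -0.714]]
contact_force: [-0.2, 0.4, -1.3]
width: 0.0134
grasp_force: 60.0
(array([0.5155, 0.332 , 0.1034]), array([0.5262, 0.3701, 0.0532]), 'boxlip', array([-0.0152, -0.0018,  0.0532]), 'pitch', np.float64(71.9))
wrist 1615 [315.  22.] [0.538 0.425 0.112] [52. 28. 17.]
wrist 1435 [536.  23.] [0.647 0.393 0.103] [89. 47. 38.]
wrist 41 [516.  48.] [0.674 0.325 0.04 ] [48. 24. 14.]
wrist 1936 [564.  88.] [0.682 0.334 0.096] [84. 16. 11.]
wrist 434 [578. 110.] [0.696 0.32  0.106] [99. 38. 21.]
scene 43 [210. 298.] [0.531 0.421 0.112] [54. 33. 24.]
top 27 [138. 162.] [0.74  0.544 0.049] [45. 26. 15.]
top 149 [203. 165.] [0.693 0.31  0.105] [100.  41.  28.]
top 110 [179. 176.] [0.661 0.387 0.103] [104.  67.  54.]
top 18 [176. 175.] [0.666 0.396 0.105] [142.  96.  74.]
top 16 [178. 228.] [0.51  0.419 0.021] [36. 21. 14.]
```

Run:
```python
from h import *
w,t,T=np.load('p8.npy',allow_pickle=True)
e=np.array([.2639,.9646]); B=np.array([.5284,.3852]); g=np.array([-e[1],e[0]])
for nm,s in [('wrist',w),('scene',t)]:
    P=cloud(s); X=(P[...,:2]-B)@np.c_[e,g]*1000; z=P[...,2]*1000
    m=(abs(X[...,0]-40)<70)&(abs(X[...,1])<75)&(z>99)&(z<122)
    n,l,st,c=cv2.connectedComponentsWithStats(m.astype(np.uint8))
    for k in range(1,n):
        if st[k,4]>20:
            q=l==k; print(nm,st[k],'x',np.percentile(X[q][:,0],[2,50,98]).round(),'y',np.percentile(X[q][:,1],[2,50,98]).round(),'z',np.percentile(z[q],[2,50,98]).round(),s['frame'][q].mean(0).round())
# ascii map of heights in box frame from wrist
    H=np.full((16,24),np.nan)
    for i in range(16):
        for j in range(24):
            q=(X[...,0]>-90+j*8)&(X[...,0]<=-82+j*8)&(X[...,1]>-64+i*8)&(X[...,1]<=-56+i*8)&(z<125)
            if q.sum()>0: H[i,j]=np.nanmax(z[q])
    print('\n'.join(' '.join('  .' if np.isnan(v) else '%3d'%v for v in r) for r in H))
```

```text
wrist [ 290    0   51   48 2013] x [29. 41. 48.] y [-10.   2.  13.] z [104. 111. 115.] [54. 31. 19.]
wrist [272  89   9  48 245] x [-29. -16. -10.] y [26. 27. 29.] z [100. 110. 122.] [74. 73. 71.]
wrist [360  89   9  48 242] x [-29. -17. -10.] y [-31. -29. -28.] z [100. 110. 122.] [80. 79. 76.]
 92  92  93  92  92  92  93  93  93  93  93  93  93  92  93  93  93   .   .   .   .   .   .   .
 92  92  97  96  92  92  92  92  93  92  92  93  93  92  93  93  93   .   .   .   .   .   .   .
 92  92  98  96  92  93  92  92  93  93  93  92  92  93  93  93  93   .   .   .   .   .   .   .
  .   .   .   .  78  76  71  65  60  55   .   .   .  92  93  93  93   .   .   .   .   .   .   .
  .   .   . 124 124 124 124 124 124 124 104   .   .  93  93  93  93   .   .   .   .   .   .   .
  .   .   . 124 123  96  84  77  68  59   .   .   .  92  93  93  93   .   .   .   .   .   .   .
  .   .   . 124 120  98  84  76  68  59   .   .   .  93  93 110 111 105   .   .   .   .   .   .
  .   .   . 124 124 100  85  76  68  61   .   .   .  92 111 115 115 112   .   .   .   .   .   .
  .   .   . 124 120  97  84  76  68 
[... 1756 characters left out ...]
 112  94  94  95  94  92   2
 93  94  96  94   .   .   .   .   .  54  48  46   .  95 108 113 114 111  93  94  95  95  94   0
 95  94  96  93  83  77   .   .   .  54   .   .   .  93  93  94  94  94  94  95  94  95  94   4
 94  95  97 122 124 121 124 124 121 121   .   .   .  92  93  93  94  94  93  94  95  95  94   2
 95  93  97  94  83  79   .   .   .   .   .   .   .  94  94  95  94  93  94  95  95  94  95   3
 96  93  97  98  93  94  93  93  94  94  93  94  94  94  93  94  93  92  95  94  95  94  95   2
 94  93 100  94  91  93  94  95  95  95  94  96  94  95  96  94  94  94  95  95  96  93  96   3
 95  93  94  94  93  95  94  95  95  95  96  94  94  95  93  94  94  94  93  94  95  95  94   2
```

One stone overran the flap and lies on the box top at box (38, 2). My plan is to set the scoop down on the front strip, pick that stone into it, and pour again. I'll lift first.

```bash
python3 nudge.py '0,-0.014,0,-0.0143,0,0,0
0,-0.035,0,-0.0357,0,0,0
0,-0.06,0,-0.061,0,0,0
0,-0.084,0.001,-0.0857,0,0,0
0,-0.084,0.001,-0.0857,0,0,0'
python3 - <<'E'
from go import *
print(scoop_now()); q=robot.read_state()['joints']
a=lipt(-.1,.2,0); print('unpitch',rel(a)); q,e=ik(*a,q,p); print(q.round(2),e.round(4))
for zz in [.15,0]:
    T=target(np.array([.43,.02,zz]),frame(np.pi/2,0)); print(rel(T,a)); q,e=ik(*T,q,p); print(q.round(2),e.round(4))
from h import *
s=snap('top'); P=cloud(s); X=(P[...,:2]-B)@rz(YB)[:2,:2]*1000; z=P[...,2]*1000
m=(abs(X[...,0]-38)<40)&(abs(X[...,1])<50)&(z>101)&(z<122); print(m.sum(), np.median(X[m],0))
m=(X[...,0]>-60)&(X[...,0]<10)&(abs(X[...,1])<35); print('flap z',np.nanmedian(z[m]),np.nanmin(z[m]))
E
```

```text
time: 25.2
tool_pos: [0.5132, 0.3266, 0.3071]
ee_rot: [[0.201, 0.963, -0.177], [0.689, -0.268, -0.674], [-0.697, 0.014, -0.717]]
contact_force: [0.9, -0.9, 0.0]
width: 0.0136
grasp_force: 60.0
(array([0.5163, 0.3333, 0.2292]), array([0.5273, 0.3715, 0.1792]), 'boxlip', array([-0.0135, -0.0025,  0.1792]), 'pitch', np.float64(71.6))
unpitch [-4.8400e-02 -2.1000e-03  2.0230e-01  1.4300e-02  1.2503e+00 -1.0000e-03]
[0.   0.08 1.88 0.52 1.1  0.05] 0.0
[-2.041e-01  2.270e-02 -7.460e-02  1.232e-01  1.000e-04 -2.369e-01]
[-0.48  0.19  1.83  0.43  1.38 -0.61] 0.0
[-2.734e-01  2.270e-02  5.840e-02  1.232e-01  1.000e-04 -2.369e-01]
[-0.48  0.44  1.93  0.49  1.06 -0.78] 0.0
0 [nan nan]
flap z 338.7085075922026 -0.15126495371573487
  return _methods._mean(a, axis=axis, dtype=dtype,
  ret = um.true_divide(
```

```bash
python3 nudge.py '0,-0.005,0,0.02,0.0014,0.125,0
0,-0.01,0,0.04,0.003,0.25,0
0,-0.0145,0,0.06,0.004,0.375,0
0,-0.019,-0.001,0.08,0.006,0.5,0
0,-0.024,-0.001,0.1,0.007,0.625,0
0,-0.029,-0.001,0.12,0.008,0.75,0
0,-0.034,-0.001,0.14,0.01,0.875,0
0,-0.039,-0.002,0.16,0.011,1.0,0
0,-0.044,-0.002,0.18,0.013,1.125,0
0,-0.048,-0.002,0.202,0.014,1.25,0
0,-0.048,-0.002,0.202,0.014,1.25,0'
python3 - <<'E'
from go import *
print(scoop_now())
T=target(np.array([.43,.02,.06]),frame(np.pi/2,0)); print(rel(T))
E
```

```text
time: 26.17
tool_pos: [0.4621, 0.1534, 0.1861]
ee_rot: [[0.248, 0.962, 0.117], [0.854, -0.274, 0.443], [0.458, -0.01, -0.889]]
contact_force: [-0.7, 0.0, -1.6]
width: 0.0137
grasp_force: 60.0
(array([0.4829, 0.2267, 0.1681]), array([0.4993, 0.2845, 0.1899]), 'boxlip', array([-0.1048,  0.0015,  0.1899]), 'pitch', np.float64(0.2))
[-0.2367  0.0272 -0.0003  0.1165  0.0027 -0.2465]
```

```bash
python3 nudge.py '0,-0.035,0.004,0,0.017,0,-0.036
0,-0.07,0.008,0,0.034,0,-0.072
0,-0.105,0.012,0,0.051,0.001,-0.108
0,-0.14,0.016,0,0.068,0.0015,-0.144
0,-0.175,0.02,0,0.086,0.002,-0.18
0,-0.21,0.024,0,0.103,0.002,-0.217
0,-0.237,0.027,0,0.1165,0.0027,-0.2465
0,-0.237,0.027,0,0.1165,0.0027,-0.2465
0,-0.237,0.027,0,0.1165,0.0027,-0.2465'
python3 - <<'E'
from go import *
print(scoop_now())
T=target(np.array([.43,.02,0.0005]),frame(np.pi/2,0)); print(rel(T))
E
```

```text
time: 26.92
tool_pos: [0.4323, -0.0537, 0.081]
ee_rot: [[0.003, 1.0, 0.001], [0.89, -0.003, 0.457], [0.457, -0.001, -0.89]]
contact_force: [0.1, -0.3, -1.7]
width: 0.0135
grasp_force: 60.0
(array([0.4327, 0.0224, 0.0629]), array([0.4325, 0.0825, 0.0846]), 'boxlip', array([-0.3172,  0.0126,  0.0846]), 'pitch', np.float64(0.3))
[-0.0309 -0.0028  0.0548 -0.0018  0.0054  0.0016]
```

```bash
python3 nudge.py '0,-0.01,-0.001,0.018,0,0.002,0
0,-0.02,-0.002,0.036,0,0.004,0
0,-0.027,-0.0028,0.048,-0.002,0.0054,0.0016
0,-0.0309,-0.0028,0.0548,-0.002,0.0054,0.0016
0,-0.0309,-0.0028,0.0548,-0.002,0.0054,0.0016'; python3 -c "
from go import *; print(scoop_now())"; python3 nudge.py '0.03,0,0,0,0,0,0
0.04,0,0,0,0,0,0
0.04,0,0,0,0,0,0
0.04,0,0,0,0,0,0
0.04,0,0,-0.03,0,0,0
0.04,0,0,-0.065,0,0,0
0.04,0,0,-0.1,0,0,0'; python3 log.py
python3 - <<'E'
from go import *
from h import *
s=snap('scene'); P=cloud(s); X=(P[...,:2]-B)@rz(YB)[:2,:2]*1000; z=P[...,2]*1000
m=(abs(X[...,0]-38)<50)&(abs(X[...,1])<60)&(z>101)&(z<122); print(m.sum(), np.median(X[m],0), np.percentile(X[m],[2,98],axis=0))
m=(X[...,0]>-60)&(X[...,0]<10)&(abs(X[...,1])<35); print('flap z',np.nanmedian(z[m]),np.nanmin(z[m]))
# scoop check
m=(abs(P[...,0]-.43)<.05)&(P[...,1]>-.03)&(P[...,1]<.09)&(z>25)&(z<50); Q=P[m]; print('scoop',m.sum(),np.percentile(Q,[1,50,99],axis=0).round(3))
# stone pick: tool down over box (38,2)
w=boxpt(.038,.003,.0)
for zz in [.18,.094]:
  for yaw in np.radians([74.7,74.7-90]):
    for k in (0,np.pi):
      R=rz(yaw+k)@np.diag([1,-1,-1.]); q,e=ik(np.r_[w[:2],zz],R,robot.read_state()['joints'],p); print(zz,np.degrees(yaw+k),q.round(2),e.round(3),rel((np.r_[w[:2],zz],R)))
E
```

```text
time: 27.33
tool_pos: [0.43, -0.055, 0.0185]
ee_rot: [[0.001, 1.0, 0.003], [0.887, -0.002, 0.461], [0.461, 0.002, -0.887]]
contact_force: [-0.2, 0.6, -1.5]
width: 0.0139
grasp_force: 60.0
(array([0.4303, 0.0212, 0.0009]), array([0.4301, 0.0812, 0.0228]), 'boxlip', array([-0.3191,  0.0146,  0.0228]), 'pitch', np.float64(0.0))
time: 27.92
tool_pos: [0.4295, -0.1024, 0.1093]
ee_rot: [[0.001, 1.0, 0.003], [0.887, -0.002, 0.461], [0.461, 0.002, -0.887]]
contact_force: [0.5, 0.1, 0.3]
width: 0.0395
grasp_force: 0.0
84 [37.62301016  5.73190409] [[26.48284933 -6.85938323]
 [48.84961116 13.55514558]]
flap z 91.28309978100745 0.9407424414470557
scoop 218 [[ 0.399 -0.028  0.025]
 [ 0.434  0.     0.035]
 [ 0.461  0.082  0.045]]
0.18 74.7 [0.61 0.62 1.12 0.   1.4  0.88] 0.0 [ 0.4997  0.1024  0.1845 -0.0527 -0.4729  0.261 ]
0.18 254.70000000000005 [ 0.61  0.62  1.12 -0.    1.4  -2.26] 0.0 [ 0.4997  0.1024  0.1845  0.6791 -0.0757 -2.8009]
0.18 -15.299999999999995 [0.61 0.62 1.12 0.   1.4  2.45] 0.0 [ 0.4997  0.1024  0.1845 -0.4273 -0.3416  1.7979]
0.18 164.70000000000002 [ 0.61  0.62  1.12  0.    1.4  -0.69] 0.0 [ 0.4997  0.1024  0.1845  0.318  -0.3978 -1.2787]
0.094 74.7 [0.61 0.69 1.21 0.   1.24 0.88] 0.0 [ 0.4604  0.1016  0.261  -0.0527 -0.4729  0.261 ]
0.094 254.70000000000005 [ 0.61  0.69  1.21 -0.    1.24 -2.26] 0.0 [ 0.4604  0.1016  0.261   0.6791 -0.0757 -2.8009]
0.094 -15.299999999999995 [ 0.61  0.69  1.21 -0.    1.24  2.45] 0.0 [ 0.4604  0.1016  0.261  -0.4273 -0.3416  1.7979]
0.094 164.70000000000002 [ 0.61  0.69  1.21  0.    1.24 -0.69] 0.0 [ 0.4604  0.1016  0.261   0.318  -0.3978 -1.2787]
```

The scoop is standing and the stone is at about box (38, 2). Next, fetch the stone, closing across its thickness.

```bash
python3 nudge.py '0.045,0.5,0.102,0.18,0.318,-0.398,-1.279
0.045,0.5,0.102,0.18,0.318,-0.398,-1.279
0.045,0.5,0.102,0.18,0.318,-0.398,-1.279
0.045,0.5,0.102,0.18,0.318,-0.398,-1.279
0.045,0.5,0.102,0.18,0.318,-0.398,-1.279
0.045,0.5,0.102,0.18,0.318,-0.398,-1.279
0.045,0.5,0.102,0.18,0.318,-0.398,-1.279
0.045,0.5,0.102,0.18,0.318,-0.398,-1.279
0.045,0.5,0.102,0.18,0.318,-0.398,-1.279
0.045,0.5,0.102,0.18,0.318,-0.398,-1.279
0.045,0.5,0.102,0.18,0.318,-0.398,-1.279
0.045,0.5,0.102,0.18,0.318,-0.398,-1.279' 10; python3 nudge.py '0.045,0,0,0,0,0,0
0.045,0,0,0,0,0,0';  python3 - <<'E'
from go import *
R=rz(np.radians(164.7))@np.diag([1,-1,-1.])
print(rel((boxpt(.0376,.002,.18),R)),robot.read_state()['tool_pos'])
E
```

```text
time: 28.97
tool_pos: [0.5243, 0.3876, 0.1742]
ee_rot: [[-0.967, 0.254, -0.004], [0.254, 0.967, 0.003], [0.005, 0.002, -1.0]]
contact_force: [0.4, -0.0, 0.6]
width: 0.0449
grasp_force: 0.0
time: 29.13
tool_pos: [0.5246, 0.3861, 0.1729]
ee_rot: [[-0.966, 0.26, -0.007], [0.26, 0.966, 0.004], [0.008, 0.003, -1.0]]
contact_force: [0.1, -0.4, -1.3]
width: 0.0447
grasp_force: 0.0
[-0.002   0.0377 -0.007   0.0025 -0.0077  0.0037] [0.52456886 0.38612833 0.17294375]
```

```bash
python3 nudge.py '0.045,-0.002,0.02,-0.003,0.0025,-0.0077,0.0037
0.045,-0.002,0.0377,-0.007,0.0025,-0.0077,0.0037
0.045,-0.002,0.0377,-0.007,0.0025,-0.0077,0.0037
0.045,-0.002,0.0377,-0.007,0.0025,-0.0077,0.0037';  python3 - <<'E'
from go import *
from h import *
R=rz(np.radians(164.7))@np.diag([1,-1,-1.])
s=snap('wrist'); P=cloud(s); X=(P[...,:2]-B)@rz(YB)[:2,:2]*1000; z=P[...,2]*1000
m=(abs(X[...,0]-38)<40)&(abs(X[...,1])<50)&(z>100)&(z<122); print(m.sum(),np.percentile(X[m],[2,50,98],axis=0).round(1),z[m].max())
m=(X[...,0]>15)&(abs(X[...,0]-38)<60)&(abs(X[...,1])<50); print('top',np.nanmedian(z[m]))
print(rel((boxpt(.0376,.002,.096),R)))
E
```

```text
time: 29.47
tool_pos: [0.5372, 0.4192, 0.1805]
ee_rot: [[-0.964, 0.267, 0.0], [0.267, 0.964, -0.0], [-0.0, -0.0, -1.0]]
contact_force: [-0.7, -0.8, 0.4]
width: 0.045
grasp_force: 0.0
600 [[25.6 -8.4]
 [36.2  4.1]
 [47.8 13.3]] 115.32616124450327
top 294.5238843381013
[ 0.0016  0.0028  0.0844 -0.0003 -0.     -0.0035]
```

```bash
python3 nudge.py '0.045,0.001,0.002,0.03,0,0,0
0.045,0.001,0.002,0.06,0,0,0
0.045,0.001,0.002,0.075,0,0,0
0.045,0.001,0.002,0.084,0,0,0
0.045,0.001,0.002,0.084,0,0,0
0.02,0.001,0.002,0.084,0,0,0
0.01,0.001,0.002,0.084,0,0,0
0.01,0.001,0.002,0.084,0,0,0
0.01,0.001,0.002,0.084,0,0,0
0.01,0.001,0.002,0.084,0,0,0' 12
```

```text
time: 30.35
tool_pos: [0.5369, 0.4226, 0.0975]
ee_rot: [[-0.964, 0.266, 0.001], [0.266, 0.964, 0.001], [-0.001, 0.001, -1.0]]
contact_force: [0.7, 0.4, 1.9]
width: 0.0253
grasp_force: 12.0
```

```bash
python3 nudge.py '0.01,0,0,-0.01,0,0,0
0.01,0,0,-0.03,0,0,0
0.01,0,0,-0.055,0,0,0
0.01,0,0,-0.07,0,0,0
0.01,0,0,-0.07,0,0,0' | grep -E 'width|grasp'
python3 - <<'E'
from go import *
R=rz(np.pi)@np.diag([1,-1,-1.])
print(rel((np.array([.4303,.008,.12]),R)))
E
```

```text
width: 0.0246
grasp_force: 12.0
[-0.0068 -0.429   0.0494  0.0044  0.005  -0.2694]
```

```bash
python3 nudge.py '0.01,0,-0.02,0,0,0,-0.013
0.01,0,-0.06,0.005,0,0,-0.04
0.01,-0.001,-0.1,0.01,0,0,-0.063
0.01,-0.002,-0.14,0.015,0,0,-0.09
0.01,-0.003,-0.18,0.02,0,0,-0.113
0.01,-0.003,-0.22,0.025,0,0,-0.138
0.01,-0.004,-0.26,0.03,0,0,-0.163
0.01,-0.005,-0.3,0.034,0,0,-0.19
0.01,-0.0055,-0.34,0.04,0,0,-0.21
0.01,-0.006,-0.38,0.044,0,0,-0.24
0.01,-0.0065,-0.41,0.047,0,0,-0.26
0.01,-0.0068,-0.429,0.049,0.0044,0.005,-0.269' | grep -E 'tool|width'; python3 nudge.py '0.01,0,0,0,0,0,0
0.01,0,0,0,0,0,0';python3 - <<'E'
from go import *
R=rz(np.pi)@np.diag([1,-1,-1.])
print(rel((np.array([.4303,.008,.024]),R)))
E
```

```text
tool_pos: [0.4276, 0.0047, 0.117]
width: 0.0246
time: 31.93
tool_pos: [0.4288, 0.0066, 0.1174]
ee_rot: [[-1.0, 0.003, -0.005], [0.003, 1.0, -0.003], [0.005, -0.004, -1.0]]
contact_force: [-0.9, -0.2, -0.3]
width: 0.0249
grasp_force: 12.0
[-0.002   0.0017  0.0934 -0.0035 -0.0054 -0.0026]
```

```bash
python3 nudge.py '0.01,-0.002,0.0015,0.03,0,0,0
0.01,-0.002,0.0015,0.06,0,0,0
0.01,-0.002,0.0015,0.08,0,0,0
0.01,-0.002,0.0015,0.092,0,0,0
0.01,-0.002,0.0015,0.092,0,0,0
0.036,-0.002,0.0015,0.092,0,0,0
0.036,-0.002,0.0015,0.092,0,0,0
0.036,-0.002,0.0015,0.092,0,0,0
0.036,-0.002,0.0015,0.06,0,0,0
0.036,-0.002,0.0015,0.02,0,0,0
0.036,-0.002,0.0015,-0.02,0,0,0
0.036,-0.002,0.0015,-0.04,0,0,0'; python3 log.py
python3 - <<'E'
from go import *
from h import *
for nm in ['scene','wrist']:
    s=snap(nm); P=cloud(s); z=P[...,2]
    hsv=cv2.cvtColor(s['frame'],cv2.COLOR_RGB2HSV)
    m=((hsv[...,0]<14)|(hsv[...,0]>170))&(hsv[...,1]>90)&(hsv[...,2]>25)&(abs(P[...,0]-.43)<.06)&(P[...,1]>-.06)&(P[...,1]<.1)&(z<.06)
    print(nm,m.sum(), np.nanmedian(P[m],0).round(3) if m.any() else '')
    m=(z>.034)&(z<.055)&(abs(P[...,0]-.43)<.045)&(P[...,1]>-.026)&(P[...,1]<.1); Q=P[m]
    if m.any(): print(' bowl rim x,y',np.percentile(Q,[1,50,99],axis=0).round(4).tolist())
    m=(z>.03)&(z<.055)&(abs(P[...,0]-.43)<.03)&(P[...,1]<-.035)&(P[...,1]>-.13); Q=P[m]
    if m.any(): print(' handle',m.sum(),np.percentile(Q,[1,50,99],axis=0).round(4).tolist(),np.polyfit(Q[:,1],Q[:,0],1))
R=frame(np.pi/2,0); T=target(np.array([.4303,.0212,0]),R); up=(T[0]-.1*T[1][:,2],T[1])
print('to up',rel(up)); print('down',rel(T,up)); print(ik(*up,robot.read_state()['joints'],p)[0].round(2))
E
```

```text
time: 32.93
tool_pos: [0.4324, 0.0088, 0.1628]
ee_rot: [[-1.0, 0.001, 0.001], [0.001, 1.0, -0.004], [-0.001, -0.004, -1.0]]
contact_force: [0.3, 0.0, 0.6]
width: 0.0358
grasp_force: 0.0
scene 32 [0.426 0.011 0.022]
 bowl rim x,y [[0.3993, -0.0249, 0.0344], [0.43, -0.005, 0.0391], [0.4604, 0.0562, 0.045]]
 handle 97 [[0.4214, -0.1091, 0.0325], [0.4265, -0.07, 0.0427], [0.4341, -0.0365, 0.0472]] [-0.00811858  0.4263679 ]
wrist 280 [0.427 0.006 0.022]
 bowl rim x,y [[0.3995, -0.0258, 0.0342], [0.434, -0.0024, 0.0406], [0.4596, 0.0516, 0.0429]]
 handle 1001 [[0.4217, -0.1105, 0.0339], [0.4269, -0.0727, 0.0427], [0.4347, -0.036, 0.0449]] [0.00047566 0.427391  ]
to up [ 0.0035 -0.1097  0.0559 -0.3784  0.3807  1.5426]
down [ 0.  -0.   0.1  0.   0.   0. ]
[-0.56  0.31  1.83  0.42  1.29 -0.74]
```

The stone is in the scoop's bowl. Regrasping the handle.

```bash
python3 nudge.py '0.04,0.0035,-0.11,0,-0.378,0.381,1.543
0.04,0.0035,-0.11,0,-0.378,0.381,1.543
0.04,0.0035,-0.11,0.0,-0.378,0.381,1.543
0.04,0.0035,-0.11,0.0,-0.378,0.381,1.543
0.04,0.0035,-0.11,0,-0.378,0.381,1.543
0.04,0.0035,-0.11,0.0,-0.378,0.381,1.543
0.04,0.0035,-0.11,0.0,-0.378,0.381,1.543
0.04,0.0035,-0.11,0.0,-0.378,0.381,1.543
0.04,0.0035,-0.11,0.0,-0.378,0.381,1.543
0.04,0.0035,-0.11,0,-0.378,0.381,1.543
0.04,0.0035,-0.11,0.0,-0.378,0.381,1.543
0.04,0.0035,-0.11,0.0,-0.378,0.381,1.543' | grep time; python3 nudge.py '0.04,0,0,0,0,0,0'
python3 - <<'E'
from go import *
T=target(np.array([.4296,.0215,0]),frame(np.pi/2,0)); up=(T[0]-.08*T[1][:,2],T[1])
print(rel(up))
E
```

```text
time: 34.03
time: 34.12
tool_pos: [0.4271, -0.1015, 0.1573]
ee_rot: [[-0.11, 0.993, -0.033], [0.894, 0.114, 0.434], [0.435, 0.018, -0.9]]
contact_force: [-0.6, 0.2, -0.6]
width: 0.0401
grasp_force: 0.0
[-0.0212  0.0017  0.066  -0.0377  0.0284  0.1148]
```

```bash
python3 nudge.py '0.04,-0.01,0.001,0.033,-0.0377,0.0284,0.1148
0.04,-0.0212,0.0017,0.066,-0.0377,0.0284,0.1148
0.04,-0.0212,0.0017,0.066,-0.0377,0.0284,0.1148
0.04,-0.0212,0.0017,0.066,-0.0377,0.0284,0.1148' 60
python3 - <<'E'
from go import *
T=target(np.array([.4296,.0215,0]),frame(np.pi/2,0))
print(rel(T))
E
```

```text
time: 34.45
tool_pos: [0.4291, -0.0911, 0.0892]
ee_rot: [[-0.006, 1.0, -0.001], [0.888, 0.005, 0.46], [0.46, 0.002, -0.888]]
contact_force: [0.2, -0.5, 0.7]
width: 0.0402
grasp_force: 0.0
[-0.0007  0.0001  0.0802 -0.0038  0.0012  0.0102]
```

```bash
python3 nudge.py '0.04,0,0,0.03,0,0,0.01
0.04,0,0,0.06,-0.004,0.001,0.01
0.04,-0.0007,0,0.075,-0.004,0.001,0.01
0.04,-0.0007,0,0.08,-0.004,0.001,0.01
0.04,-0.0007,0,0.08,-0.004,0.001,0.01
0.01,-0.0007,0,0.08,-0.004,0.001,0.01
0,-0.0007,0,0.08,-0.004,0.001,0.01
0,-0.0007,0,0.08,-0.004,0.001,0.01
0,-0.0007,0,0.08,-0.004,0.001,0.01
0,-0.0007,0,0.08,-0.004,0.001,0.01
0,-0.0007,0,0.08,-0.004,0.001,0.01' 60
python3 - <<'E'
from go import *
print(scoop_now()); print(rel(lipt(-.05,.17,0)))
E
```

```text
time: 35.37
tool_pos: [0.4301, -0.0558, 0.0185]
ee_rot: [[0.007, 1.0, 0.007], [0.888, -0.009, 0.46], [0.46, 0.003, -0.888]]
contact_force: [-0.8, -3.2, 6.6]
width: 0.0136
grasp_force: 60.0
(array([0.431 , 0.0204, 0.0008]), array([0.4312, 0.0804, 0.0227]), 'boxlip', array([-0.3196,  0.0134,  0.0227]), 'pitch', np.float64(0.1))
[ 0.3002  0.0466 -0.0099 -0.1188  0.0009  0.2346]
```

```bash
python3 nudge.py '0,0.008,0,-0.015,0,0,0
0,0.025,0,-0.048,0,0,0
0,0.046,0,-0.089,0,0,0
0,0.06,0.003,-0.085,-0.006,0,0.012
0,0.09,0.008,-0.075,-0.02,0,0.04
0,0.12,0.014,-0.066,-0.036,0,0.07
0,0.15,0.02,-0.056,-0.05,0,0.1
0,0.18,0.026,-0.047,-0.066,0,0.13
0,0.21,0.032,-0.037,-0.08,0,0.16
0,0.24,0.037,-0.028,-0.093,0,0.186
0,0.27,0.042,-0.02,-0.106,0,0.21
0,0.3,0.0466,-0.01,-0.119,0.001,0.2346'; python3 nudge.py '0,0,0,0,0,0,0' | grep grasp
python3 - <<'E'
from go import *
print(scoop_now()); print(rel(lipt(-.005,.112,20)))
E
```

```text
time: 36.37
tool_pos: [0.4783, 0.2074, 0.1656]
ee_rot: [[0.24, 0.963, 0.124], [0.854, -0.27, 0.445], [0.462, -0.001, -0.887]]
contact_force: [0.9, -0.3, -1.2]
width: 0.0134
grasp_force: 60.0
grasp_force: 60.0
(array([0.4987, 0.2833, 0.1486]), array([0.5144, 0.3411, 0.1707]), 'boxlip', array([-0.0462,  0.0018,  0.1707]), 'pitch', np.float64(-0.1))
[ 0.0371  0.0014  0.0325 -0.0024 -0.3505  0.0009]
```

Now tip to 20° slowly so the stone settles at the foot of the ramp. From there the flap and pitch can move together.

```bash
python3 nudge.py '0,0.006,0,0.005,0,-0.06,0
0,0.012,0,0.011,0,-0.12,0
0,0.018,0.001,0.016,-0.001,-0.18,0
0,0.025,0.001,0.022,-0.002,-0.24,0.001
0,0.031,0.001,0.027,-0.002,-0.3,0.001
0,0.037,0.0014,0.0325,-0.0024,-0.35,0.001
0,0.037,0.0014,0.0325,-0.0024,-0.35,0.001
0,0.037,0.0014,0.0325,-0.0024,-0.35,0.001
0,0.037,0.0014,0.0325,-0.0024,-0.35,0.001
0,0.037,0.0014,0.0325,-0.0024,-0.35,0.001
0,0.037,0.0014,0.0325,-0.0024,-0.35,0.001
0,0.037,0.0014,0.0325,-0.0024,-0.35,0.001'
python3 - <<'E'
from go import *
from h import *
print(scoop_now())
for a in [(-.001,.094,27),(-.001,.0895,30),(-.0015,.0835,36),(-.003,.075,43),(-.006,.0663,50.5),(-.0095,.0586,57.5),(-.0144,.0509,65),(-.016,.049,70)]: print(a,rel(lipt(*a)).tolist())
s=snap('scene'); P=cloud(s); hsv=cv2.cvtColor(s['frame'],cv2.COLOR_RGB2HSV); X=(P[...,:2]-B)@rz(YB)[:2,:2]*1000
m=((hsv[...,0]<14)|(hsv[...,0]>170))&(hsv[...,1]>90)&(hsv[...,2]>25)&(hsv[...,2]<150)&(X[...,0]>-140)&(X[...,0]<60)&(abs(X[...,1])<40)&(P[...,2]>.1)
print(m.sum(),np.nanmedian(X[m],0),np.nanmedian(P[m][:,2]))
E
```

```text
time: 37.45
tool_pos: [0.4927, 0.251, 0.1536]
ee_rot: [[0.269, 0.963, 0.037], [0.954, -0.271, 0.125], [0.13, 0.001, -0.992]]
contact_force: [0.2, -0.7, -2.2]
width: 0.0136
grasp_force: 60.0
(array([0.5106, 0.3141, 0.111 ]), array([0.5276, 0.3757, 0.1111]), 'boxlip', array([-0.0094, -0.0018,  0.1111]), 'pitch', np.float64(20.0))
(-0.001, 0.094, 27) [0.0142, -0.0016, 0.0035, -0.0011, -0.122, -0.003]
(-0.001, 0.0895, 30) [0.0176, -0.0016, 0.0021, -0.0014, -0.1743, -0.0032]
(-0.0015, 0.0835, 36) [0.0252, -0.0016, -0.0032, -0.002, -0.2791, -0.0034]
(-0.003, 0.075, 43) [0.0344, -0.0017, -0.0067, -0.0028, -0.4012, -0.0037]
(-0.006, 0.0663, 50.5) [0.0444, -0.0018, -0.0093, -0.0035, -0.5321, -0.004]
(-0.0095, 0.0586, 57.5) [0.0543, -0.0018, -0.0106, -0.0043, -0.6543, -0.0042]
(-0.0144, 0.0509, 65) [0.0649, -0.0019, -0.0106, -0.005, -0.7852, -0.0045]
(-0.016, 0.049, 70) [0.0744, -0.002, -0.0123, -0.0055, -0.8725, -0.0047]
33 [-55.10993442   6.39654488] 0.12912108243326986
```

```bash
python3 nudge.py '0,0.0142,-0.0016,0.0035,-0.001,-0.122,-0.003
0,0.0176,-0.0016,0.0021,-0.001,-0.174,-0.003
0,0.0252,-0.0016,-0.0032,-0.002,-0.279,-0.003
0,0.0344,-0.0017,-0.0067,-0.003,-0.401,-0.004
0,0.0444,-0.0018,-0.0093,-0.0035,-0.532,-0.004
0,0.0543,-0.0018,-0.0106,-0.004,-0.654,-0.004
0,0.0649,-0.002,-0.0106,-0.005,-0.785,-0.0045
0,0.0744,-0.002,-0.0123,-0.0055,-0.8725,-0.0047
0,0.0744,-0.002,-0.0123,-0.0055,-0.8725,-0.0047
0,0.0744,-0.002,-0.0123,-0.0055,-0.8725,-0.0047
0,0.0744,-0.002,-0.0123,-0.0055,-0.8725,-0.0047
0,0.0744,-0.002,-0.0123,-0.0055,-0.8725,-0.0047'
cat > chk.py <<'E'
from go import *
from h import *
print(scoop_now())
for nm in ['wrist','scene','top']:
    s=snap(nm); P=cloud(s); X=(P[...,:2]-B)@rz(YB)[:2,:2]*1000; z=P[...,2]*1000; hsv=cv2.cvtColor(s['frame'],cv2.COLOR_RGB2HSV)
    m=((hsv[...,0]<14)|(hsv[...,0]>170))&(hsv[...,1]>90)&(hsv[...,2]>20)&(hsv[...,2]<150)&(abs(X[...,0])<100)&(abs(X[...,1])<90)
    n,l,st,c=cv2.connectedComponentsWithStats(m.astype(np.uint8))
    for k in range(1,n):
        if st[k,4]>6: print(nm,st[k,4],c[k].round(),np.nanmedian(X[l==k],0).round(),np.nanpercentile(z[l==k],[2,50,98]).round())
    for lim in [(15,95)]:
        m=(X[...,0]>15)&(X[...,0]<95)&(abs(X[...,1])<80)&(z>100)&(z<122); print(nm,'above top',m.sum(),np.nanmedian(X[m],0) if m.any() else '')
E
python3 chk.py
```

```text
time: 38.5
tool_pos: [0.5106, 0.321, 0.1767]
ee_rot: [[0.2, 0.964, -0.175], [0.711, -0.266, -0.651], [-0.674, 0.006, -0.739]]
contact_force: [-0.2, 1.3, -1.0]
width: 0.0132
grasp_force: 60.0
(array([0.5137, 0.3302, 0.0991]), array([0.5247, 0.37  , 0.0503]), 'boxlip', array([-0.0156, -0.0004,  0.0503]), 'pitch', np.float64(69.8))
wrist above top 0 
scene above top 0 
top 11 [108. 167.] [ 92. -62.] [374. 377. 383.]
top 20 [177. 228.] [30. 28.] [17. 23. 26.]
top above top 0
```

No stones are left on the box top. I'll lift, level the scoop and scan the worktop for strays.

```bash
python3 nudge.py '0,-0.014,0,-0.0143,0,0,0
0,-0.035,0,-0.0357,0,0,0
0,-0.06,0,-0.061,0,0,0
0,-0.084,0.001,-0.0857,0,0,0
0,-0.084,0.001,-0.0857,0,0,0' | grep tool
python3 - <<'E'
from go import *
from h import *
print(scoop_now()); print('unpitch',rel(lipt(-.1,.2,0)))
for nm in ['wrist','scene','top']:
    s=snap(nm); P=cloud(s); X=(P[...,:2]-B)@rz(YB)[:2,:2]*1000; z=P[...,2]*1000; hsv=cv2.cvtColor(s['frame'],cv2.COLOR_RGB2HSV)
    m=((hsv[...,0]<14)|(hsv[...,0]>170))&(hsv[...,1]>90)&(hsv[...,2]>20)&(hsv[...,2]<150)&(P[...,0]>.3)&(P[...,0]<.85)&(abs(P[...,1])<.7)&(z<125)&(z>-100)
    n,l,st,c=cv2.connectedComponentsWithStats(m.astype(np.uint8))
    for k in range(1,n):
        if st[k,4]>9: print(nm,st[k,4],c[k].round(),np.nanmedian(X[l==k],0).round(),np.nanmedian(P[l==k],0).round(3),s['frame'][l==k].mean(0).round())
    m=(X[...,0]>-60)&(X[...,0]<10)&(abs(X[...,1])<35)&(z<130); print(nm,'flap z',np.nanpercentile(z[m],[2,50,98]) if m.any() else '')
E
```

```text
tool_pos: [0.5101, 0.3174, 0.3032]
(array([0.5138, 0.3269, 0.2256]), array([0.5252, 0.367 , 0.1771]), 'boxlip', array([-0.0184, -0.0017,  0.1771]), 'pitch', np.float64(69.5))
unpitch [-0.0514 -0.0018  0.191   0.013   1.2128  0.0018]
wrist 251 [488.  10.] [ -27. -157.] [0.673 0.318 0.097] [91. 22. 15.]
wrist 279 [515.  11.] [ -21. -180.] [0.696 0.318 0.106] [86. 35. 22.]
wrist 155 [439. 227.] [-520. -287.] [ 0.666 -0.19   0.08 ] [104.  42.  35.]
wrist 20 [368. 255.] [-865. -167.] [ 0.462 -0.493  0.027] [81. 60. 48.]
wrist flap z [89.16064687 90.67154321 92.13988406]
scene 147 [188. 266.] [  50. -117.] [0.654 0.402 0.104] [109.  66.  55.]
scene 12 [198. 276.] [  35. -110.] [0.645 0.39  0.055] [69. 49. 39.]
scene 2417 [117. 314.] [ 256. -103.] [0.694 0.603 0.07 ] [112.  71.  45.]
scene flap z [86.05871802 91.40300419 94.24219319]
top 900 [120. 161.] [ 257. -152.] [0.745 0.596 0.069] [82. 50. 30.]
top 154 [404. 153.] [-664. -364.] [ 0.704 -0.351  0.044] [27. 12.  6.]
top 260 [367. 163.] [-541. -289.] [ 0.665 -0.212  0.084] [116.  39.  34.]
top 155 [203. 165.] [ -29. -179.] [0.692 0.31  0.105] [98. 41. 28.]
top 26 [213. 171.] [ -45. -178.] [0.688 0.294 0.05 ] [44. 30. 22.]
top 145 [178. 176.] [  40. -129.] [0.663 0.39  0.104] [93. 60. 48.]
top 10 [188. 181.] [  26. -127.] [0.658 0.377 0.051] [40. 29. 22.]
top flap z [ 3.95917731 90.29921121 94.26050002]
```

No strays anywhere, and the flap is level again. Now level the scoop and set it down.

```bash
python3 nudge.py '0,-0.005,0,0.019,0.0014,0.121,0
0,-0.01,0,0.038,0.003,0.242,0
0,-0.015,0,0.057,0.004,0.363,0
0,-0.02,-0.001,0.076,0.005,0.485,0
0,-0.025,-0.001,0.095,0.0065,0.606,0
0,-0.03,-0.001,0.115,0.008,0.728,0
0,-0.036,-0.001,0.134,0.009,0.85,0.001
0,-0.041,-0.0015,0.153,0.01,0.97,0.001
0,-0.046,-0.002,0.172,0.012,1.09,0.0015
0,-0.0514,-0.002,0.191,0.013,1.213,0.0018
0,-0.0514,-0.002,0.191,0.013,1.213,0.0018' | grep time
python3 - <<'E'
from go import *
print(scoop_now()); print(rel(target(np.array([.43,.02,.06]),frame(np.pi/2,0))))
E
```

```text
time: 40.13
(array([0.4821, 0.2264, 0.1674]), array([0.4984, 0.2842, 0.1892]), 'boxlip', array([-0.1053,  0.0023,  0.1892]), 'pitch', np.float64(0.2))
[-0.2359  0.0275 -0.001   0.114   0.0016 -0.2457]
```

```bash
python3 nudge.py '0,-0.035,0.004,0,0.017,0,-0.036
0,-0.07,0.008,0,0.034,0,-0.072
0,-0.105,0.012,0,0.051,0.001,-0.108
0,-0.14,0.016,0,0.068,0.0015,-0.144
0,-0.175,0.02,0,0.086,0.002,-0.18
0,-0.21,0.024,0,0.103,0.002,-0.217
0,-0.236,0.0275,0,0.114,0.0016,-0.2457
0,-0.236,0.0275,0,0.114,0.0016,-0.2457
0,-0.236,0.0275,0,0.114,0.0016,-0.2457' | grep time
python3 - <<'E'
from go import *
print(scoop_now())
T=target(np.array([.43,.02,0.0018]),frame(np.pi/2,0)); print(rel(T))
E
```

```text
time: 40.88
(array([0.4327, 0.0231, 0.0626]), array([0.4326, 0.0832, 0.0843]), 'boxlip', array([-0.3166,  0.0127,  0.0843]), 'pitch', np.float64(0.3))
[-0.0308 -0.0028  0.0531 -0.0015  0.0059  0.0013]
```

```bash
python3 nudge.py '0,-0.01,-0.001,0.018,0,0.002,0
0,-0.02,-0.002,0.036,0,0.004,0
0,-0.027,-0.0028,0.047,-0.0015,0.006,0.0013
0,-0.0308,-0.0028,0.0531,-0.0015,0.006,0.0013
0,-0.0308,-0.0028,0.0531,-0.0015,0.006,0.0013' | grep -E 'tool|contact'; python3 -c "
from go import *; print(scoop_now())"; python3 nudge.py '0.03,0,0,0,0,0,0
0.04,0,0,0,0,0,0
0.04,0,0,0,0,0,0
0.04,0,0,0,0,0,0
0.04,0,0,-0.03,0,0,0
0.04,0,0,-0.065,0,0,0
0.04,0,0,-0.1,0,0,0
0.04,0,0,-0.14,0,0,0
0.04,0,0,-0.14,0,0,0
0.04,0,0,-0.14,0,0,0'
python3 - <<'E'
from go import *
from h import *
for nm in ['scene','wrist']:
    s=snap(nm); P=cloud(s); z=P[...,2]
    m=(z>.036)&(z<.055)&(abs(P[...,0]-.43)<.045)&(P[...,1]>-.03)&(P[...,1]<.1); Q=P[m]
    print(nm,m.sum(),np.percentile(Q,[1,50,99],axis=0).round(4).tolist() if m.any() else '')
    m=(z>.03)&(z<.055)&(abs(P[...,0]-.43)<.02)&(P[...,1]<-.04)&(P[...,1]>-.105); Q=P[m]
    if m.sum()>9: print(' handle z slope',m.sum(),np.polyfit(Q[:,1],Q[:,2],1).round(4))
    X=(P[...,:2]-B)@rz(YB)[:2,:2]*1000; m=(X[...,0]>-60)&(X[...,0]<10)&(abs(X[...,1])<35)&(z<.13)
    if m.sum()>9: print(' flap slope',np.polyfit(X[m][:,0],z[m]*1000,1).round(4))
    m=(X[...,0]<-155)&(X[...,0]>-175)&(abs(X[...,1])<30)&(z>.025)&(z<.05); print(' bar x',np.median(X[m][:,0]) if m.any() else '',m.sum())
E
```

```text
tool_pos: [0.4301, -0.055, 0.0199]
contact_force: [-0.0, 1.2, -1.4]
(array([0.4304, 0.0212, 0.0022]), array([0.4301, 0.0812, 0.0242]), 'boxlip', array([-0.3192,  0.0146,  0.0242]), 'pitch', np.float64(0.0))
time: 42.13
tool_pos: [0.4307, -0.1214, 0.1465]
ee_rot: [[-0.0, 1.0, 0.008], [0.889, -0.004, 0.459], [0.459, 0.007, -0.889]]
contact_force: [0.2, -0.0, -0.6]
width: 0.04
grasp_force: 0.0
scene 96 [[0.3994, -0.0292, 0.0364], [0.4298, -0.0126, 0.0409], [0.4606, 0.0492, 0.0448]]
 handle z slope 84 [0.0041 0.0419]
 flap slope [-2.46000e-02  8.87846e+01]
 bar x -163.03537651265304 64
wrist 601 [[0.3996, -0.0295, 0.0363], [0.4301, -0.023, 0.0409], [0.4594, 0.0464, 0.0429]]
 handle z slope 833 [0.0039 0.0427]
 bar x  0
```

Run:
```python
from go import *
from h import *
for nm,s in [('initial',np.load('scene.npy',allow_pickle=True).item()),('now',snap('scene'))]:
    P=cloud(s); z=P[...,2]; X=(P[...,:2]-B)@rz(YB)[:2,:2]*1000
    m=(X[...,0]>-50)&(X[...,0]<5)&(abs(X[...,1])<30)&(z<.13); print(nm,m.sum(),np.polyfit(X[m][:,0],z[m]*1000,1).round(4),np.median(z[m]))
    m=(X[...,0]>20)&(X[...,0]<80)&(abs(X[...,1])<60)&(z<.13); print('   top',np.polyfit(X[m][:,0],z[m]*1000,1).round(4))
```

```text
initial 446 [4.10000e-03 8.93899e+01] 0.09127858301072497
   top [-5.40000e-03  9.29095e+01]
now 445 [1.90000e-03 8.97743e+01] 0.0914668089658661
   top [-5.40000e-03  9.30314e+01]
```

The flap is shut as it was at the start, and the scoop is upright and released. Handing in.

```bash
python3 -c "
from station import robot; print(robot.finish_job())"
```

```text
the job is handed in; nothing more can be done
None
```

I handed the job in at about 42 s; no verdict came back, and I inferred that all three stones are in the tray because none showed anywhere else. One rolled onto the box top on the first pour, so I put it back in the scoop with the gripper and poured again. At hand-in the tray was home, the flap shut, and the scoop upright on the strip in front of the sink.

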